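# Latch the two-part casting mould shut

### The job

Close the two-part plaster casting mould with the draw latch on its top: hook the wire loop over the keeper of the sliding half, so that its crossbar lies down behind and under the keeper's lip, then push the lever over and down past centre and press it home against its stop with at least 10 N, but never put more than 25 N on the lever's handle. Let go with the latch holding the halves drawn together, and leave the pots, bowl and wooden rib beside it where they are.

Things in the scene. Friction and masses are not known exactly. Their poses are not given: they have to be found in the camera images.
- mould: Two-part plaster mould on a wooden cradle 270 x 130 mm, fixed; its top is 58 mm above the bench. Origin: cradle's underside, below the latch line and the fixed half's parting face. x: along the latch, keeper towards lever; y across; z up. The fixed half (x 0 to 122 mm, 100 mm wide) carries the lever, the sliding half (x -126 to -5 mm) the keeper. Spring pins hold the halves 5 mm apart.
- half (a joint): Slide of the keeper's half along mould x towards the fixed half, m. 0 = sprung open (gap 5 mm); about 0.0043 = drawn shut by the closed latch. Spring 18 N per mm: it goes back unless the latch holds it.
- lever (a joint): Lever angle, rad, about mould y. At 0 the handle lies towards mould +x rising 6 degrees; grows as it swings up and over towards the keeper; 2.0 = fully open. Friction 0.05 N m (4 to 6 N to drag it by the loop). Hooked, it needs up to 8 N at its end; dead centre is at 0.2 to 0.25, then it snaps down on a rubber stop screw, set at random anywhere from -0.05 to 0.1 rad and not measured.
- loop (a joint): Angle of the loop relative to the lever, rad; grows as the bar end rises. The loop's rise above level is this value minus the lever's. Friction (0.035 N m) holds the loop where it is left, so a slack loop is lifted out again as the lever swings over, unless its bar has first been drawn back under the nose of the lip.
- lever_pivot (a point): Axis of the lever, 20 mm above the mould's top, x = 35 mm in the mould frame. The loop's own pivot is a pin in the lever 14 mm from here, 10 degrees below level on the +x side when locked; it swings up and over with the lever, so opening the lever moves the loop towards the keeper.
- handle_end (a point): Centre of the round crossbar (10 mm thick, 20 mm long) at the end of the lever's handle, 73 mm from lever_pivot. The rest of the handle is a steel blade 20 mm wide and 8 mm thick, in line with it.
- loop_bar (a point): Centre of the crossbar at the free end of the wire loop. The loop is 5 mm steel wire, 43 mm wide over its two legs, and the bar lies 120 mm from the loop's pivot. The lever's open position lets the bar reach about 5 to 10 mm beyond the lip.
- loop_grip (a point): Point midway between the two legs of the loop, 20 mm from the bar towards the pivot: pinch the loop here across its legs (43 mm, along mould y).
- keeper_seat (a point): Where the bar's centre sits when hooked, 14 mm above the mould's top, at the -x face of the keeper's lip; same axes as the mould, moves with the half. The lip (26 mm wide) has a nose from 0.5 mm on the -x to 8 mm on the +x side of this point, 4 to 8 mm above it: bring the bar over it, down at least 3.5 mm to -x, then back under it to +x. Flat base 2.5 mm below, to 26 mm on the -x side.
- slip_cup: Bystander, to be left alone: pale cup, 66 mm across and 66 mm high; origin at the centre of its underside.
- wood_rib: Bystander, to be left alone: flat wooden rib, 40 x 100 x 8 mm; origin at the centre of its underside.
- stone_pot: Bystander, to be left alone: small stone-coloured pot, 64 mm across and 59 mm high; origin at the centre of its underside.
- test_bowl: Bystander, to be left alone: green bowl, 96 mm across and 46 mm high; origin at the centre of its underside.

How it is judged:
On the way, in this order (a step that is already met when the one before it is completed fails the run):
1. the loop's bar is down in the keeper, behind and below the lip, with the lever still open (z of loop_bar in the frame of keeper_seat between -0.006 and 0.005 m and x of loop_bar in the frame of keeper_seat between -0.01 and 0.003 m and value of joint lever above 0.6 rad), for 0.2 s.
2. with the loop in the keeper the lever is pressed home past centre against its stop with at least 10 N on its handle and the halves are drawn together (z of loop_bar in the frame of keeper_seat between -0.006 and 0.005 m and x of loop_bar in the frame of keeper_seat between -0.01 and 0.003 m and value of joint lever below 0.15 rad and value of joint half above 0.0035 m and contact force between the fingers and lever_c2 above 10 N), for 0.2 s.
At the end, for the whole second after the job is handed in: The loop's bar lies in the keeper (within 10 mm behind the seat along the latch and not more than 5 mm above it), the lever is locked (below 0.15 rad) and the sliding half is drawn in by more than 3.5 mm, all held by the latch alone; the bystanders are at rest (z of loop_bar in the frame of keeper_seat between -0.006 and 0.005 m and x of loop_bar in the frame of keeper_seat between -0.01 and 0.003 m and value of joint lever below 0.15 rad and value of joint half above 0.0035 m and linear speed of each of slip_cup, wood_rib, stone_pot, test_bowl below 0.02 m/s); the robot touches nothing.
It fails at once if the hand puts more than 25 N on the lever's handle (contact force between any of the fingers, the arm and lever_c2 above 25 N).
It fails at once if the slip cup is moved by more than 20 mm (distance of slip_cup from where it was at the start of the episode above 0.02 m).
It fails at once if the wood rib is moved by more than 20 mm (distance of wood_rib from where it was at the start of the episode above 0.02 m).
It fails at once if the stone pot is moved by more than 20 mm (distance of stone_pot from where it was at the start of the episode above 0.02 m).
It fails at once if the test bowl is moved by more than 20 mm (distance of test_bowl from where it was at the start of the episode above 0.02 m).
It also fails if it takes over 53 s, if anything falls off the work surface, if the arm or the gripper's body presses on something with over 40 N, if the wrist force passes 120 N, or if a joint passes its speed limit or range.

### The arm

A 6-joint arm with a two-finger parallel gripper is mounted at the origin on a cart in front of the work surface, level with it; the furniture and walls round the work are solid. World frame = base frame: x ahead of the robot, y to its left, z up, the work surface at z = 0. Lengths are in m, angles in rad, forces in N, time in s.
With the tool pointing down it reaches from about 0.275 to 0.75 m from the base axis. Payload 10.2 kg.
Tool frame: the origin (TCP) lies between the finger pads; the fingertips stand robot.tip_extent ahead of it and the grasp point (between the pads) lies 3 mm ahead of it (robot.tip_extent is the distance from the TCP to the fingertips, in m); z points along the fingers, y is the direction in which the jaws open and shut (so a half turn about z gives the same grasp; the last joint's range is limited). The gripper opens to 88 mm and grips with 3 to 60 N. Pads are 18 mm wide; open, the fingers measure 123 mm over their backs; the gripper's body (75 mm by 187 mm) begins 45 mm behind the grasp point.
Start: joints at [-1.363, 0.313, 1.498, -0, 1.331, -0.223], TCP at [0.219, -0.477, 0.239] pointing down, gripper open.
Joint ranges: [-2.94, 2.94], [-0.97, 2.17], [0.19, 2.56], [-1.23, 4.37], [0.02, 3.11], [-2.88, 2.88]. Speed limits (rad/s): [2.39, 2.39, 3.01, 3.14, 3.14, 3.14].

### API

Orientations are given as a unit quaternion [w, x, y, z].
In Python, from cell import observe, get_image, get_calibration, robot gives the robot as it stands. The module is installed in compiled form; this text tells all that it offers.
- The arm moves only by the tool send_rows, never from a script. Its argument "deltas" is a list of rows, each an object with "linear": the shift along the tool's x, y, z in m, a list of three; "dr": the turn, a rotation vector about the tool's x, y, z in degrees, a list of three. A call has 1 to 20 rows; each row shifts and turns the pose as measured when the row begins, along the tool's axes as they then stand; what a row does not reach is not made up. A row lasts 1/12 s, in which the tool goes at most 41.7 mm and 7.16 degrees, less where a joint would pass 70% of its speed; a pose out of reach is approached as far as the arm can. A call is refused whole if a number of a shift passes 0.0417 or a number of a turn 7.16, either way. A call with a gripper value outside its range is refused whole. "grip" is the finger opening in m, from 0 to 0.0881, set as the call begins (left out, the last holds). The fingers move at their own pace and stop on an object; "force" is the grip in N (left out, the last holds). Time passes only in rows, so rows that do not move let the fingers close. It gives the time, the measured TCP pose, the force and the opening at its end, in the units of the state.
- observe(): the state, without advancing time (a new reading comes with each control period).
- get_image(name): name is "side" or "top"; returns (picture, depth): 480x640x3 uint8, red, green, blue; 480x640 float32, m along the optical axis (not along the pixel's ray), 0 where there is no reading.
- get_calibration(name): a dict with "mtx" (3x3 intrinsics, pixels), "pose" (4x4, takes a point from camera to world coordinates). Camera axes: x right, y down, z forward; pixel columns grow to the right and rows downward; lengths in m; the calibration is good to about 2 mm. A picture is of the moment at which its call begins. get_calibration takes no time and is no camera call.
- robot.job_done(): hands the job in, once; it reports no verdict.
The state is a dict: "clock": time; "joint_positions": joint angles; "qd": joint speeds; "joint_torque": joint torques, N m; "eef_pos": TCP position; "orientation": TCP orientation; "contact_force": force on the tool from outside, world axes, zero at the start; "ft_torque": the same for the moment, N m; "width": opening from 0.0 (shut) to 1.0 (fully open).
Only numpy, scipy, OpenCV 4.12 (cv2) and the standard library are available. Lean on these libraries where they do the work, as an engineer would, in place of code of your own. Each camera call takes 0.05 s, during which the arm holds its last target.

## Working session

There is one attempt and no reset: what is moved stays moved. The work goes in short steps, Python scripts to look and compute and a tool call to move; the robot and the scene stay as the last step left them, time stands still between calls to the robot, and variables do not carry over. Pictures are saved under pics/ and viewed, and the job is handed in when it is done.

Besides the shell and the picture viewer there is one more tool, called in YAML: its name, and indented under it one key for each argument. send_rows: Moves the arm, as the interface text tells. Its arguments: {"type":"object","properties":{"deltas":{"type":"array","items":{"type":"object","properties":{"linear":{"type":"array","items":{"type":"number"}},"dr":{"type":"array","items":{"type":"number"}}}}},"grip":{"type":"number"},"force":{"type":"number"}},"required":["deltas"]}

```bash
mkdir -p pics; ls; cat > h.py <<'E'
import numpy as np, cv2
from cell import observe, get_image, get_calibration, robot
def snap(n,f):
    im,d=get_image(n); cv2.imwrite('pics/'+f+'.png',im[:,:,::-1]); np.savez('pics/'+f+'.npz',im=im,d=d); return im,d
def pt(n,u,v,d):
    c=get_calibration(n);K=np.array(c['mtx']);T=np.array(c['pose'])
    p=np.linalg.inv(K)@[u,v,1]*d
    return T[:3,:3]@p+T[:3,3]
def ray(n,u,v,z):
    c=get_calibration(n);K=np.array(c['mtx']);T=np.array(c['pose'])
    r=T[:3,:3]@(np.linalg.inv(K)@[u,v,1]); o=T[:3,3]
    return o+r*(z-o[2])/r[2]
def proj(n,P):
    c=get_calibration(n);K=np.array(c['mtx']);T=np.linalg.inv(np.array(c['pose']))
    p=K@(T[:3,:3]@P+T[:3,3]); return p[:2]/p[2]
E
python3 - <<'E'
from h import *
print(observe()); print(robot.tip_extent)
for n in('side','top'):
    snap(n,n+'0'); c=get_calibration(n); print(n,c)
E
```

```text
pics
{'clock': 0.0, 'joint_positions': array([-1.36339652e+00,  3.13429557e-01,  1.49843411e+00, -3.81625494e-05,
        1.33101197e+00, -2.23375469e-01]), 'qd': array([-4.16862391e-04,  4.21863450e-04, -9.57119999e-04, -1.03664160e-03,
        8.67975475e-05,  1.27259743e-03]), 'joint_torque': array([ 7.97997727e-04, -4.02211690e+01, -2.52271020e+01,  6.95274398e-02,
        3.52455850e-02, -1.15220801e-04]), 'eef_pos': array([ 0.21916585, -0.47678754,  0.23797265]), 'orientation': array([-6.41620730e-04,  9.76892447e-01,  2.13730522e-01, -1.34077590e-05]), 'contact_force': array([-0.55236806, -0.12960242,  0.5321286 ]), 'ft_torque': array([0.04116827, 0.03065288, 0.0048172 ]), 'width': 1.0004372274237645}
0.022
side {'mtx': array([[542.9546088 ,   0.        , 320.35665744],
       [  0.        , 542.9546088 , 245.27960479],
       [  0.        ,   0.        ,   1.        ]]), 'pose': array([[-0.81889026, -0.23959791,  0.5215473 , -0.21052983],
       [-0.57375066,  0.36568528, -0.73286046,  1.00391638],
       [-0.01513033, -0.8993704 , -0.43692557,  0.69476452],
       [ 0.        ,  0.        ,  0.        ,  1.        ]])}
top {'mtx': array([[538.39341557,   0.        , 312.54764776],
       [  0.        , 538.39341557, 240.5321287 ],
       [  0.        ,   0.        ,   1.        ]]), 'pose': array([[ 0.010999  , -0.98557567,  0.16887751,  0.26629119],
       [-0.99988161, -0.01265773, -0.00874867, -0.00662078],
       [ 0.01076008, -0.16876129, -0.98559822,  1.42141631],
       [ 0.        ,  0.        ,  0.        ,  1.        ]])}
```

View pics/side0.png

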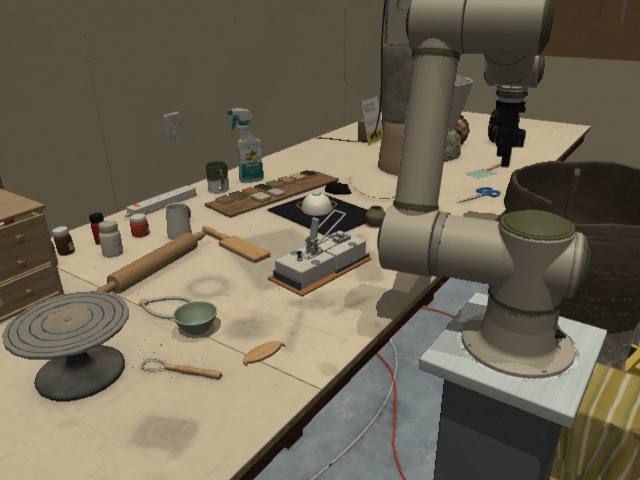

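View pics/top0.png

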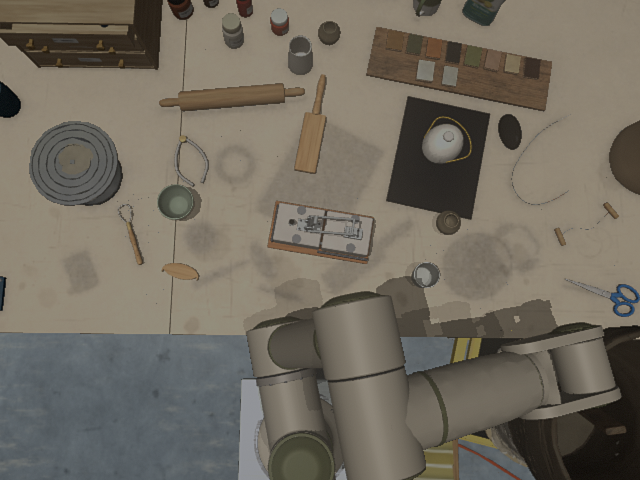

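The top view shows the mould around (322,232), with the stone pot at (448,222), the cup at (426,274) and the bowl at (176,202). The rib is probably at (181,271). I'll zoom in on the mould.

```bash
python3 - <<'E'
import cv2
a=cv2.imread('pics/top0.png')[190:275,255:390]; cv2.imwrite('pics/top0z.png',cv2.resize(a,None,fx=5.8,fy=5.8,interpolation=cv2.INTER_CUBIC))
a=cv2.imread('pics/side0.png')[195:300,255:385]; cv2.imwrite('pics/side0z.png',cv2.resize(a,None,fx=5.6,fy=5.6,interpolation=cv2.INTER_CUBIC))
E
```

```text
(no output)
```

View pics/top0z.png

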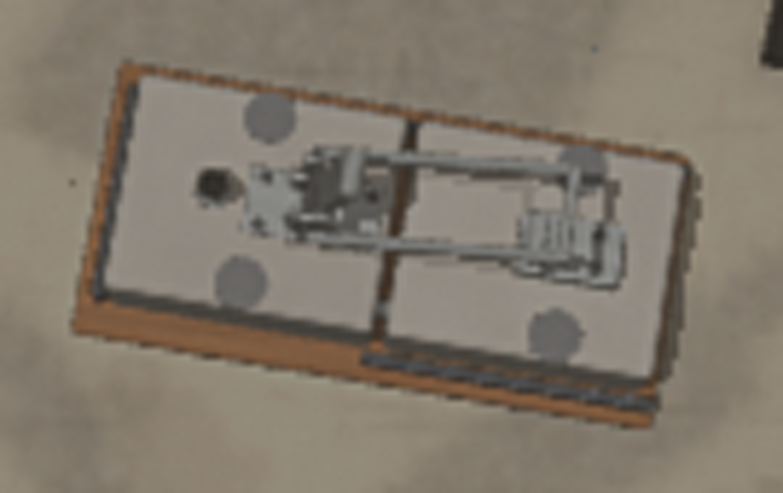

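View pics/side0z.png

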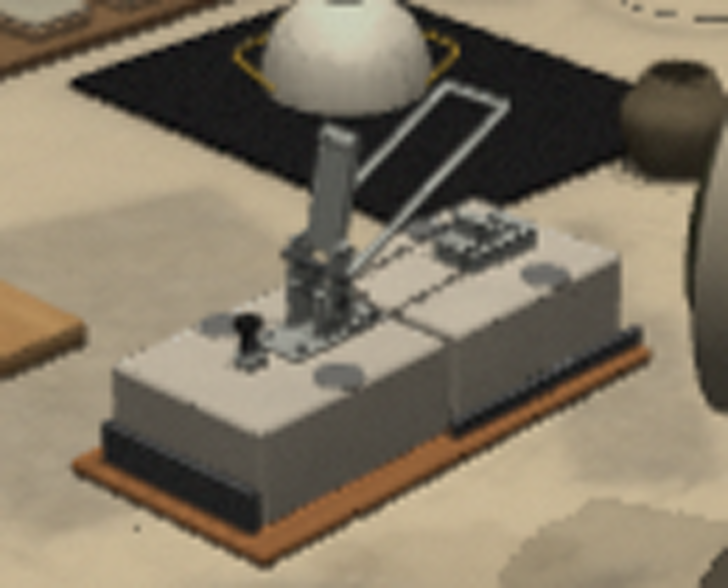

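```bash
python3 - <<'E'
from h import *
cs={}
for k,(u,v) in dict(fb=(135,75),ff=(100,298),sb=(690,160),sf=(655,382),gap_b=(415,122),gap_f=(378,340)).items():
    P=ray('top',255+u/5.8,190+v/5.8,.058); cs[k]=P; print(k,P.round(4))
print(np.linalg.norm(cs['fb']-cs['sb']),np.linalg.norm(cs['fb']-cs['ff']))
for n in('top','side'):
    z=np.load(f'pics/{n}0.npz'); d=z['d']; c=get_calibration(n);K=c['mtx'];T=c['pose']
    v,u=np.mgrid[0:480,0:640]; P=np.stack([(u-K[0,2])/K[0,0]*d,(v-K[1,2])/K[1,1]*d,d],-1)@T[:3,:3].T+T[:3,3]
    m=(d>0)&(P[...,0]>.22)&(P[...,0]<.47)&(P[...,1]>-.18)&(P[...,1]<.14)
    t=m&(abs(P[...,2]-.058)<.006)
    xy=P[t][:,:2].astype(np.float32); print(n,t.sum(),np.median(P[t][:,2]))
    r=cv2.minAreaRect(xy); print(r)
    h=m&(P[...,2]>.068); q=P[h]; 
    for a in q[np.argsort(-q[:,2])][::max(1,len(q)//40)]: print(a.round(3),end=' ')
    print()
# handle/loop pixels in side
for nm,(u,v) in dict(hl=(322,130),hr=(355,135),ll=(445,86),lr=(505,103)).items():
    U,V=255+u/5.6,195+v/5.6; print(nm,U,V)
E
```

```text
fb [0.5979 0.0714 0.058 ]
ff [0.4964 0.0847 0.058 ]
sb [ 0.5623 -0.1772  0.058 ]
sf [ 0.4619 -0.1609  0.058 ]
gap_b [ 0.578  -0.0542  0.058 ]
gap_f [ 0.4791 -0.0385  0.058 ]
0.2511849226874963 0.1023830998644157
top 21 0.057134962166366154
((0.46703293919563293, -0.14108781516551971), (0.005170782096683979, 0.036151736974716187), 0.8907679915428162)
[ 0.228 -0.085  0.682] [ 0.288 -0.072  0.679] [ 0.288 -0.075  0.678] [ 0.264 -0.1    0.678] [ 0.255 -0.067  0.677] [ 0.222 -0.097  0.677] [ 0.236 -0.098  0.677] [ 0.279 -0.064  0.676] [ 0.253 -0.073  0.676] [ 0.264 -0.095  0.675] [ 0.249 -0.059  0.674] [ 0.298 -0.094  0.673] [ 0.311 -0.101  0.672] [ 0.289 -0.106  0.672] [ 0.308 -0.101  0.67 ] [ 0.272 -0.111  0.669] [ 0.316 -0.099  0.668] [ 0.26  -0.119  0.666] [ 0.254 -0.122  0.664] [ 0.3   -0.115  0.662] [ 0.287 -0.032  0.661] [ 0.298 -0.119  0.658] [ 0.298 -0.028  0.656] [ 0.225 -0.139  0.653] [ 0.32  -0.064  0.651] [ 0.31  -0.041  0.647] [ 0.226 -0.145  0.643] [ 0.32  -0.127  0.637] [ 0.254 -0.021  0.577] [ 0.255 -0.009  0.537] [ 0.277 -0.009  0.511] [0.255 0.008 0.481] [0.283 0.002 0.
[... 631 characters left out ...]
63 -0.011  0.535] [ 0.244 -0.007  0.523] [0.256 0.    0.512] [ 0.227 -0.006  0.5  ] [ 0.234 -0.005  0.488] [ 0.227 -0.002  0.476] [0.254 0.011 0.464] [0.23  0.01  0.451] [0.24  0.019 0.438] [0.259 0.023 0.424] [0.221 0.019 0.41 ] [0.255 0.031 0.396] [0.247 0.042 0.381] [0.223 0.039 0.366] [0.274 0.037 0.351] [0.274 0.04  0.334] [0.229 0.055 0.317] [0.223 0.057 0.3  ] [0.225 0.072 0.283] [0.257 0.075 0.268] [0.225 0.091 0.259] [0.231 0.105 0.248] [0.226 0.108 0.235] [0.289 0.093 0.22 ] [0.237 0.123 0.202] [0.239 0.117 0.181] [0.24  0.099 0.149] 
hl 312.5 218.21428571428572
hr 318.39285714285717 219.10714285714286
ll 334.4642857142857 210.35714285714286
lr 345.17857142857144 213.39285714285714
```

```bash
python3 - <<'E'
from h import *
for n in('top','side'):
    z=np.load(f'pics/{n}0.npz'); d=z['d']; c=get_calibration(n);K=c['mtx'];T=c['pose']
    v,u=np.mgrid[0:480,0:640]; P=np.stack([(u-K[0,2])/K[0,0]*d,(v-K[1,2])/K[1,1]*d,d],-1)@T[:3,:3].T+T[:3,3]
    m=(d>0)&(P[...,0]>.44)&(P[...,0]<.62)&(P[...,1]>-.19)&(P[...,1]<.1)
    t=m&(abs(P[...,2]-.058)<.005)
    xy=P[t][:,:2].astype(np.float32); print(n,t.sum(),np.median(P[t][:,2]))
    r=cv2.minAreaRect(xy); print(r, cv2.boxPoints(r).round(4).tolist())
    # edge robust: in mould axes
    a=np.radians(98.5 if 0 else 0)
    h=m&(P[...,2]>.075); vv,uu=np.where(h)
    q=P[h]; o=np.argsort(-q[:,2])
    print(len(q))
    for i in o[::max(1,len(q)//60)]: print((uu[i],vv[i]),(q[i]*1000).round(0).tolist(),end=' ')
    print()
E
```

```text
top 2710 0.05761244776245378
((0.5323196649551392, -0.04446795582771301), (0.24743583798408508, 0.10047687590122223), 80.9876480102539) [[0.4632999897003174, -0.15880000591278076], [0.5626000165939331, -0.1745000034570694], [0.6013000011444092, 0.06989999860525131], [0.5020999908447266, 0.08560000360012054]]
378
(np.int64(316), np.int64(216)) [542.0, -25.0, 160.0] (np.int64(315), np.int64(219)) [536.0, -23.0, 155.0] (np.int64(314), np.int64(220)) [534.0, -21.0, 152.0] (np.int64(313), np.int64(221)) [532.0, -18.0, 151.0] (np.int64(315), np.int64(223)) [527.0, -23.0, 151.0] (np.int64(314), np.int64(217)) [542.0, -21.0, 149.0] (np.int64(354), np.int64(223)) [529.0, -118.0, 147.0] (np.int64(353), np.int64(227)) [519.0, -115.0, 145.0] (np.int64(352), np.int64(231)) [510.0, -113.0, 145.0] (np.int64(351), np.int64(232)) [507.0, -111.0, 144.0] (np.int64(353), np.int64(223)) [530.0, -116.0, 143.0] (np.int64(352), np.int64(234)) [503.0, -113.0, 142.0] (np.int64(353), np.int64(221)) [535.0, -116.0, 142.0] (np.int64(312), np.int64(221)) [534.0, -16.0, 141.0] (np.int64(354), np.int64(218)) [543.0
[... 5725 characters left out ...]
p.int64(246)) [524.0, -9.0, 85.0] (np.int64(317), np.int64(246)) [524.0, -13.0, 84.0] (np.int64(311), np.int64(246)) [538.0, -6.0, 83.0] (np.int64(307), np.int64(244)) [554.0, -11.0, 82.0] (np.int64(306), np.int64(246)) [550.0, -1.0, 81.0] (np.int64(309), np.int64(246)) [544.0, -6.0, 81.0] (np.int64(316), np.int64(248)) [523.0, -8.0, 80.0] (np.int64(339), np.int64(235)) [518.0, -108.0, 79.0] (np.int64(300), np.int64(251)) [549.0, 27.0, 79.0] (np.int64(312), np.int64(245)) [545.0, -20.0, 78.0] (np.int64(312), np.int64(249)) [532.0, -2.0, 77.0] (np.int64(309), np.int64(247)) [546.0, -8.0, 77.0] (np.int64(306), np.int64(247)) [553.0, -5.0, 76.0] (np.int64(312), np.int64(251)) [527.0, 5.0, 76.0]
```

```bash
cat >> h.py <<'E'
O=np.array([.5325,-.0428,0]); EX=np.array([.1568,.9877,0]); EY=np.array([-.9877,.1568,0]); EZ=np.array([0,0,1.])
M=np.stack([EX,EY,EZ])
def m(P): return (np.asarray(P)-O)@M.T*1000
def cloud(n,f):
    d=np.load(f'pics/{f}.npz')['d']; c=get_calibration(n);K=c['mtx'];T=c['pose']
    v,u=np.mgrid[0:480,0:640]; P=np.stack([(u-K[0,2])/K[0,0]*d,(v-K[1,2])/K[1,1]*d,d],-1)@T[:3,:3].T+T[:3,3]
    Q=m(P); Q[d<=0]=1e6; return Q
def tool():
    from scipy.spatial.transform import Rotation as R
    o=observe(); q=o['orientation']; r=R.from_quat([q[1],q[2],q[3],q[0]]).as_matrix()
    Z=M@r; p=m(o['eef_pos'])
    print('t',round(o['clock'],2),'TCP mould mm',p.round(1),'tilt',round(np.degrees(np.arctan2(Z[0,2],-Z[2,2])),1),'yaw',round(np.degrees(np.arctan2(Z[1,0],Z[0,0])),1),'roll',round(np.degrees(np.arcsin(Z[1,2])),1),'F mould',(M@o['contact_force']).round(1),'w',round(o['width']*88.1,1))
    return p,Z
E
python3 - <<'E'
from h import *
for n in('top','side'):
    Q=cloud(n,n+'0')
    def sel(a,b,c,d,e,f): return Q[(Q[...,0]>a)&(Q[...,0]<b)&(Q[...,1]>c)&(Q[...,1]<d)&(Q[...,2]>e)&(Q[...,2]<f)]
    k=sel(-105,-45,-19,19,62,90); k=k[np.argsort(k[:,0])]; print(n,'keeper\n',k.round(0).astype(int).tolist())
    h=sel(0,40,-12,12,125,165);A=h
    l=sel(-140,-10,-26,26,95,165); b=np.polyfit(l[:,0],l[:,2],1); print('loop n',len(l),b,l[:,0].min(),'angle',np.degrees(np.arctan(-b[0])), 'ymin/max',np.percentile(l[:,1],[3,97]))
    b=np.polyfit(h[:,2],h[:,0],1); print('handle',b,h[:,2].max(),h[:,1].min(),h[:,1].max())
tool()
E
```

```text
top keeper
 [[-103, 10, 67], [-102, -7, 72], [-102, 8, 70], [-102, -11, 68], [-102, 5, 67], [-101, -12, 74], [-101, 4, 74], [-101, -3, 65], [-100, 1, 73], [-100, 14, 71], [-100, -5, 69], [-100, 11, 72], [-99, -7, 73], [-99, 9, 72], [-99, -10, 71], [-99, 6, 70], [-99, 18, 63], [-99, -12, 70], [-98, 1, 69], [-98, 4, 75], [-98, -2, 66], [-98, 14, 68], [-97, -5, 69], [-97, -8, 65], [-97, 12, 73], [-97, 8, 67], [-97, -10, 69], [-96, 6, 71], [-96, -12, 70], [-96, 4, 72], [-96, 1, 68], [-96, 13, 64], [-95, -1, 71], [-95, -4, 67], [-95, -8, 64], [-94, -10, 65], [-94, 13, 76], [-94, 10, 74], [-94, -12, 69], [-94, 7, 74], [-93, -14, 70], [-93, 5, 75], [-93, 2, 73], [-93, -1, 72], [-92, -4, 68], [-92, 13, 74], [-92, -6, 70], [-92, 10, 69], [-91, 7, 69], [-91, -7, 76], [-91, -11, 70], [-91, 1, 66], [-91, 5, 73], [-91, -14, 71], [-90, 0, 73], [-90, -3, 69], [-90, -7, 63], [-90, 13, 69], [-90, 10, 67], [-89, -9, 64], [-89, 8, 71], [-89, -11, 69], [-88, -14, 67], [-88, 6, 74], [-88, -1, 65], [-88, 3, 72], [-87, -2, 72], [-87, 10, 67], [-87, -5, 72], [-87, 7, 65], [-87, -8, 68], [-86, 5, 66], [-86, 
[... 3267 characters left out ...]
], [-61, 12, 69], [-61, 9, 71], [-61, -6, 70], [-60, -5, 67], [-60, -16, 63], [-60, -12, 71], [-60, 6, 64], [-60, 13, 64], [-60, -8, 72], [-59, 6, 68], [-59, -8, 66], [-59, 10, 66], [-59, 3, 64], [-59, -1, 66], [-59, 14, 67], [-59, -11, 68], [-59, 3, 70], [-58, 0, 72], [-57, 5, 68], [-57, -2, 63], [-57, 13, 71], [-56, -9, 67], [-56, 2, 65], [-56, -1, 67], [-55, -4, 72], [-54, -3, 66]]
loop n 113 [ -0.45473308 109.92986059] -77.36155969385214 angle 24.452863667385685 ymin/max [-22.26866506  22.12685062]
handle [-0.24855378 57.17552688] 154.84377460441013 -11.394034133086429 11.000269269470573
t 0.1 TCP mould mm [-477.8  241.4  238.1] tilt 0.1 yaw -56.3 roll 0.0 F mould [ 0.6  0.2 -0.2] w 88.3
```

send_rows:
  deltas:
    - {"linear": [0, 0, 0], "dr": [0, 0, -7.04]}
    - {"linear": [0, 0, 0], "dr": [0, 0, -7.04]}
    - {"linear": [0, 0, 0], "dr": [0, 0, -7.04]}
    - {"linear": [0, 0, 0], "dr": [0, 0, -7.04]}
    - {"linear": [0, 0, 0], "dr": [0, 0, -7.04]}
    - {"linear": [0, 0, 0], "dr": [0, 0, -7.04]}
    - {"linear": [0, 0, 0], "dr": [0, 0, -7.04]}
    - {"linear": [0, 0, 0], "dr": [0, 0, -7.04]}
    - {"linear": [0.035, 0.02, 0.002], "dr": [0, 0, 0]}
    - {"linear": [0.035, 0.02, 0.002], "dr": [0, 0, 0]}
    - {"linear": [0.035, 0.02, 0.002], "dr": [0, 0, 0]}
    - {"linear": [0.035, 0.02, 0.002], "dr": [0, 0, 0]}
    - {"linear": [0.035, 0.02, 0.002], "dr": [0, 0, 0]}
    - {"linear": [0.035, 0.02, 0.002], "dr": [0, 0, 0]}
    - {"linear": [0.035, 0.02, 0.002], "dr": [0, 0, 0]}
    - {"linear": [0.035, 0.02, 0.002], "dr": [0, 0, 0]}
  grip: 0.088

```text
clock: 1.43
eef_pos: [0.4158, -0.214, 0.2177]
orientation: [-0.005, 0.755, 0.656, 0.002]
contact_force: [0.2, 0.2, -0.8]
width: 0.999
```

```bash
python3 -c "
from h import *
tool()"
```

```text
t 1.43 TCP mould mm [-187.4   88.5  217.7] tilt 0.5 yaw 1.0 roll 0.3 F mould [ 0.2 -0.1 -0.8] w 88.1
```

send_rows:
  deltas:
    - {"linear": [0.033, 0.022, 0.005], "dr": [0, 0, 0.2]}
    - {"linear": [0.033, 0.022, 0.005], "dr": [0, 0, 0.2]}
    - {"linear": [0.033, 0.022, 0.005], "dr": [0, 0, 0.2]}
    - {"linear": [0.033, 0.022, 0.005], "dr": [0, 0, 0.2]}
    - {"linear": [0, 0, 0], "dr": [0, 0, 0.2]}

```text
clock: 1.85
eef_pos: [0.5268, -0.0841, 0.1967]
orientation: [-0.006, 0.759, 0.651, 0.002]
contact_force: [-0.2, -0.3, -0.3]
width: 0.998
```

```bash
python3 -c "
from h import *
tool(); snap('top','top1');snap('side','side1')
a=cv2.imread('pics/side1.png')[140:300,245:405]; b=cv2.imread('pics/top1.png')[170:290,250:410]
cv2.imwrite('pics/s1z.png',cv2.resize(a,None,fx=3.7,fy=3.7)); cv2.imwrite('pics/t1z.png',cv2.resize(b,None,fx=4,fy=4))"
```

```text
t 1.85 TCP mould mm [-41.7  -0.8 196.7] tilt 0.6 yaw 0.2 roll 0.4 F mould [-0.4  0.1 -0.3] w 87.9
```

View pics/s1z.png

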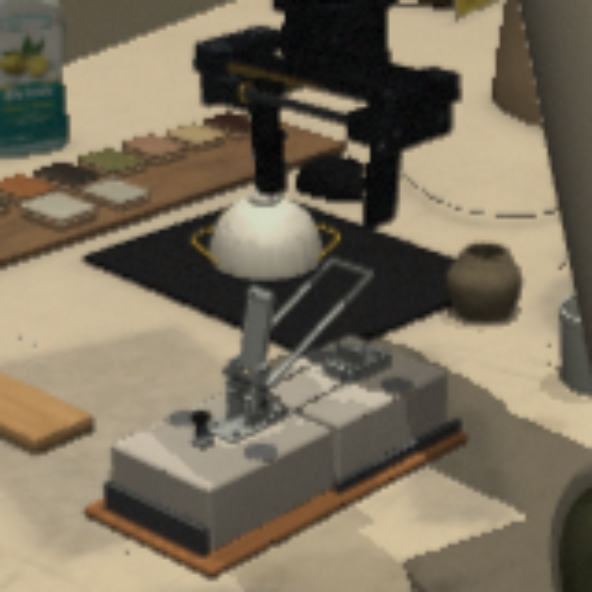

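The open fingers straddle the loop along y (side crop, loop bar near (350,268)). Now I'll move over the grip point and go down.

send_rows:
  deltas:
    - {"linear": [-0.008, 0, 0.01], "dr": [0, -0.3, 0]}
    - {"linear": [-0.007, 0, 0.015], "dr": [0, -0.3, 0]}
    - {"linear": [0, 0, 0.015], "dr": [0, 0, 0]}
    - {"linear": [0, 0, 0.008], "dr": [0, 0, 0]}
    - {"linear": [0, 0, 0], "dr": [0, 0, 0]}

```text
clock: 2.37
eef_pos: [0.5184, -0.1103, 0.1463]
orientation: [-0.001, 0.762, 0.648, -0.004]
contact_force: [-0.2, 0.7, 0.0]
width: 1.005
```

```bash
python3 -c "
from h import *
tool()"
```

```text
t 2.37 TCP mould mm [-68.9   3.4 146.3] tilt -0.3 yaw -0.3 roll 0.4 F mould [0.6 0.3 0. ] w 88.5
```

send_rows:
  deltas:
    - {"linear": [0, 0, 0], "dr": [0, 0, 0]}

```text
clock: 2.45
eef_pos: [0.5178, -0.1113, 0.1462]
orientation: [-0.001, 0.762, 0.647, -0.004]
contact_force: [-0.1, -0.6, 0.0]
width: 0.999
```

```bash
python3 -c "
from h import *
tool(); print(observe()['qd'].round(3))"
```

```text
t 2.45 TCP mould mm [-70.    3.8 146.2] tilt -0.3 yaw -0.3 roll 0.4 F mould [-0.6 -0.   0. ] w 88.0
[-0.029  0.003  0.019 -0.003 -0.011 -0.009]
```

send_rows:
  deltas:
    - {"linear": [0.007, 0.002, 0], "dr": [0, 0, 0]}
    - {"linear": [0.004, 0.001, 0], "dr": [0, 0, 0]}
    - {"linear": [0, 0, 0], "dr": [0, 0, 0]}

```text
clock: 2.7
eef_pos: [0.523, -0.1016, 0.1476]
orientation: [-0.0, 0.763, 0.646, -0.004]
contact_force: [-0.1, 0.0, -0.3]
width: 0.994
```

```bash
python3 -c "
from h import *
tool(); print(observe()['qd'].round(3))"
```

```text
t 2.7 TCP mould mm [-59.6   0.2 147.6] tilt -0.3 yaw -0.5 roll 0.3 F mould [ 0.   0.1 -0.3] w 87.5
[-0.002 -0.007 -0.009 -0.002  0.005  0.001]
```

send_rows:
  deltas:
    - {"linear": [0, 0, 0], "dr": [0, 0, 0]}
    - {"linear": [0, 0, 0], "dr": [0, 0, 0]}
    - {"linear": [0, 0, 0], "dr": [0, 0, 0]}
    - {"linear": [0, 0, 0], "dr": [0, 0, 0]}
    - {"linear": [0, 0, 0], "dr": [0, 0, 0]}
    - {"linear": [0, 0, 0], "dr": [0, 0, 0]}
    - {"linear": [0, 0, 0], "dr": [0, 0, 0]}
    - {"linear": [0, 0, 0], "dr": [0, 0, 0]}
  grip: 0.03
  force: 20

```text
clock: 3.37
eef_pos: [0.5237, -0.1011, 0.149]
orientation: [0.001, 0.763, 0.647, -0.003]
contact_force: [-0.4, 0.4, -0.3]
width: 0.42
```

```bash
cat >> h.py <<'E'
def look(i,sb=(140,300,245,405),tb=(170,290,250,410)):
    tool(); snap('top',f'top{i}');snap('side',f'side{i}')
    a=cv2.imread(f'pics/side{i}.png')[sb[0]:sb[1],sb[2]:sb[3]]; b=cv2.imread(f'pics/top{i}.png')[tb[0]:tb[1],tb[2]:tb[3]]
    f=lambda x:cv2.resize(x,(400,int(400*x.shape[0]/x.shape[1])),interpolation=cv2.INTER_CUBIC)
    a=f(a);b=f(b);h=max(len(a),len(b)); c=np.zeros((h,800,3),np.uint8); c[:len(a),:400]=a;c[:len(b),400:]=b
    cv2.imwrite(f'pics/z{i}.png',c)
E
python3 -c "
from h import *
look(2)"
```

```text
t 3.37 TCP mould mm [-58.9  -0.5 149. ] tilt -0.4 yaw -0.4 roll 0.1 F mould [ 0.3  0.5 -0.3] w 37.0
```

View pics/z2.png

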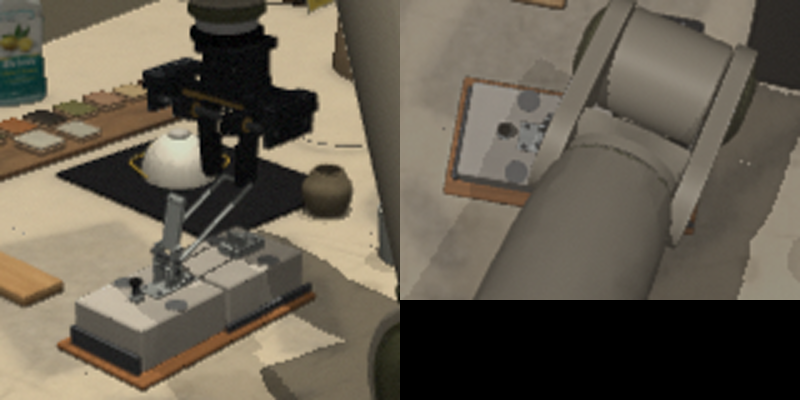

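```bash
python3 -c "
import cv2
a=cv2.imread('pics/side2.png')[185:265,295:375]
cv2.imwrite('pics/s2z.png',cv2.resize(a,None,fx=7.4,fy=7.4,interpolation=cv2.INTER_CUBIC))
from h import *
for P in [(-75,21,143),(-75,-21,143),(-58.9,21,135),(-58.9,-21,135)]:
    w=O+np.array(P)/1000@M; u=proj('side',w); print(P,u,((u-[295,185])*7.4).round())
Q=cloud('side','side2')
l=Q[(Q[...,0]>-140)&(Q[...,0]<10)&(abs(Q[...,1])<26)&(Q[...,2]>95)&(Q[...,2]<165)]
print(len(l)); l=l[l[:,0].argsort()]; print(l[::3].round(0).astype(int).tolist())
"
```

```text
(-75, 21, 143) [346.03923511 213.91053964] [378. 214.]
(-75, -21, 143) [334.32243058 209.87914492] [291. 184.]
(-58.9, 21, 135) [341.94115177 218.49047951] [347. 248.]
(-58.9, -21, 135) [330.24384598 214.35649797] [261. 217.]
173
[[-76, -12, 139], [-74, -10, 143], [-72, 20, 140], [-71, -12, 143], [-70, -3, 143], [-68, -19, 142], [-67, 21, 139], [-67, -18, 152], [-65, -20, 140], [-64, 20, 140], [-63, 18, 134], [-61, -16, 163], [-60, 17, 135], [-58, -14, 155], [-58, -17, 155], [-58, -17, 152], [-57, -16, 158], [-56, 17, 136], [-55, -14, 165], [-53, 16, 134], [-53, 19, 149], [-53, -16, 165], [-52, -15, 154], [-52, -19, 136], [-51, -18, 165], [-51, 18, 130], [-51, 25, 154], [-50, 18, 133], [-50, 19, 150], [-49, -20, 154], [-49, 19, 153], [-49, -16, 163], [-48, -22, 165], [-47, -21, 131], [-46, 19, 134], [-45, 20, 132], [-43, 21, 130], [-40, -22, 127], [-38, -17, 129], [-36, -19, 126], [-35, 19, 124], [-33, -23, 123], [-31, 18, 125], [-28, 17, 119], [-26, -24, 120], [-25, 20, 119], [-24, -22, 115], [-22, -17, 123], [-19, 19, 115], [-17, 21, 119], [-16, -18, 116], [-11, -17, 115], [-7, -17, 113], [-6, 17, 113], [-3, 19, 109], [0, 15, 109], [5, 17, 108], [8, 19, 107]]
```

View pics/s2z.png

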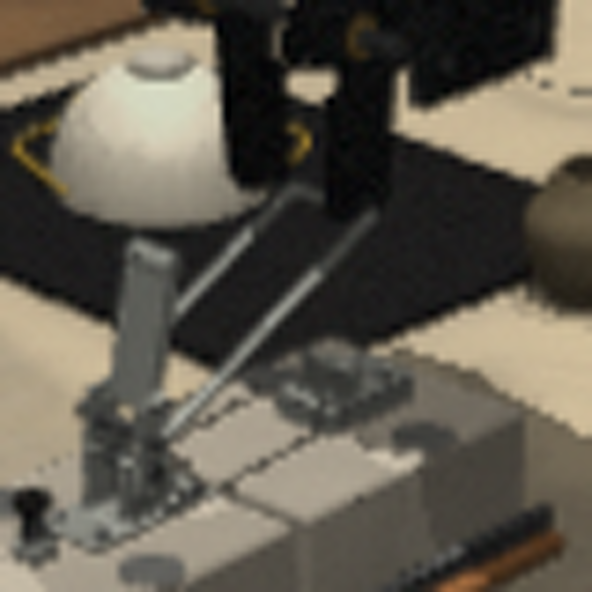

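```bash
python3 -c "
from h import *
for f,tz in (('side1',196.7),('side2',149)):
    Q=cloud('side',f); im=np.load(f'pics/{f}.npz')['im'].max(-1)
    s=(abs(Q[...,0]+50)<40)&(abs(Q[...,1])<70)&(Q[...,2]>tz-40)&(Q[...,2]<tz+60)&(im<60)
    q=Q[s]; q=q[q[:,2].argsort()]; print(f,len(q)); print(q[:25].round(0).astype(int).tolist())
    for y0 in(-1,1):
        a=q[(q[:,1]*y0>0)]; print(y0,np.percentile(a[a[:,2]<tz+25],[5,50,95],axis=0).round(0).tolist())
"
```

```text
side1 341
[[-34, 47, 198], [-37, 44, 199], [-38, 47, 199], [-34, 53, 200], [-32, 52, 200], [-35, -42, 200], [-35, -53, 200], [-36, -50, 200], [-43, -42, 201], [-40, 55, 201], [-33, 58, 201], [-38, 53, 201], [-39, -42, 201], [-35, 53, 202], [-33, -44, 203], [-35, 46, 203], [-44, -43, 203], [-34, -41, 203], [-32, -54, 203], [-34, -52, 203], [-35, 49, 203], [-40, -43, 204], [-44, -39, 204], [-38, -44, 204], [-43, 59, 204]]
-1 [[-51.0, -54.0, 201.0], [-37.0, -45.0, 212.0], [-32.0, -41.0, 221.0]]
1 [[-48.0, 46.0, 200.0], [-37.0, 57.0, 211.0], [-32.0, 61.0, 221.0]]
side2 383
[[-11, 19, 112], [-16, 18, 113], [-19, 19, 115], [-25, 17, 115], [-25, 20, 119], [-31, 19, 119], [-38, -17, 126], [-41, -17, 128], [-60, -23, 130], [-51, 18, 130], [-45, -16, 130], [-49, -17, 132], [-53, -20, 132], [-51, 22, 134], [-53, 16, 134], [-63, 18, 134], [-46, 19, 134], [-56, 20, 134], [-58, -17, 135], [-55, -18, 135], [-62, -18, 136], [-56, 17, 136], [-67, -19, 137], [-57, -17, 138], [-63, -19, 138]]
-1 [[-71.0, -28.0, 132.0], [-55.0, -18.0, 160.0], [-45.0, -13.0, 173.0]]
1 [[-69.0, 17.0, 119.0], [-53.0, 28.0, 160.0], [-27.0, 33.0, 172.0]]
```

The fingers closed past 43 mm, so they're above the loop. Depth in both pictures puts the fingertips about level with the reported TCP height, not 22 mm below it. I'll check `tip_extent` again, open, and go 25 mm lower.

send_rows:
  deltas:
    - {"linear": [0, 0, 0], "dr": [0, 0, 0]}
    - {"linear": [0, 0, 0], "dr": [0, 0, 0]}
    - {"linear": [0, 0, 0], "dr": [0, 0, 0]}
    - {"linear": [0, 0, 0], "dr": [0, 0, 0]}
    - {"linear": [0, 0, 0], "dr": [0, 0, 0]}
    - {"linear": [0, 0, 0], "dr": [0, 0, 0]}
  grip: 0.075

```text
clock: 3.97
eef_pos: [0.5237, -0.1011, 0.1489]
orientation: [0.001, 0.763, 0.647, -0.003]
contact_force: [0.5, 0.4, -0.5]
width: 0.776
```

```bash
python3 -c "
from h import *
tool(); print(robot.tip_extent, [a for a in dir(robot) if a[0]!='_'])"
```

```text
t 3.97 TCP mould mm [-59.   -0.5 148.9] tilt -0.4 yaw -0.4 roll 0.2 F mould [ 0.5 -0.4 -0.5] w 68.4
0.022 ['PlanningError', 'job_done', 'tip_extent']
```

send_rows:
  deltas:
    - {"linear": [0, 0, 0.006], "dr": [0, 0, 0]}
    - {"linear": [0, 0, 0.008], "dr": [0, 0, 0]}
    - {"linear": [0, 0, 0.005], "dr": [0, 0, 0]}
    - {"linear": [0, 0, 0.0], "dr": [0, 0, 0]}
    - {"linear": [0, 0, 0.0], "dr": [0, 0, 0]}

```text
clock: 4.38
eef_pos: [0.5233, -0.1011, 0.1273]
orientation: [0.001, 0.763, 0.647, -0.003]
contact_force: [-0.8, -0.4, -0.2]
width: 0.853
```

```bash
python3 -c "
from h import *
look(3,(185,265,295,375))
Q=cloud('side','side3')
im=np.load('pics/side3.npz')['im'].max(-1)
for s in(-1,1):
    q=Q[(abs(Q[...,0]+59)<14)&(Q[...,1]*s>30)&(Q[...,1]*s<75)&(Q[...,2]>95)&(im<60)]; print(s,np.sort(q[:,2])[:10].round(0))
"
```

```text
t 4.38 TCP mould mm [-5.900e+01 -1.000e-01  1.273e+02] tilt -0.3 yaw -0.4 roll 0.2 F mould [-0.5  0.7 -0.2] w 75.2
-1 [127. 127. 127. 128. 128. 129. 130. 131. 132. 132.]
1 [127. 128. 128. 129. 129. 130. 130. 130. 131. 132.]
```

View pics/z3.png

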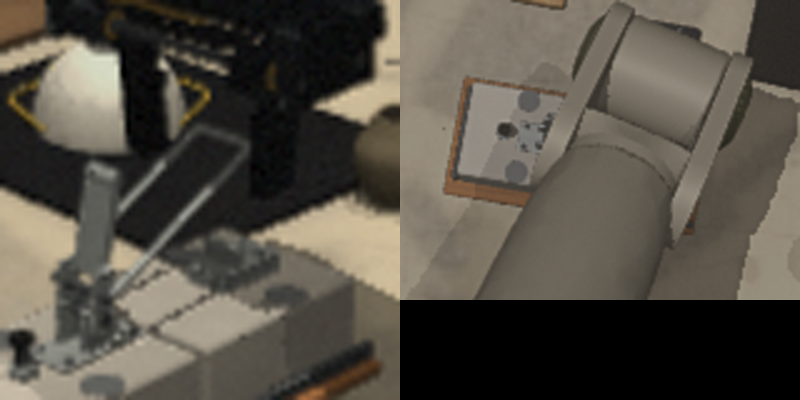

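The fingers now flank the legs, with their tips about 8 mm below the wire. Closing.

send_rows:
  deltas:
    - {"linear": [0, 0, 0.002], "dr": [0, 0, 0]}
    - {"linear": [0, 0, 0], "dr": [0, 0, 0]}
    - {"linear": [0, 0, 0], "dr": [0, 0, 0]}
    - {"linear": [0, 0, 0], "dr": [0, 0, 0]}
    - {"linear": [0, 0, 0], "dr": [0, 0, 0]}
    - {"linear": [0, 0, 0], "dr": [0, 0, 0]}
    - {"linear": [0, 0, 0], "dr": [0, 0, 0]}
    - {"linear": [0, 0, 0], "dr": [0, 0, 0]}
  grip: 0.03
  force: 20

```text
clock: 5.15
eef_pos: [0.5246, -0.1014, 0.1264]
orientation: [0.002, 0.763, 0.647, -0.002]
contact_force: [-0.0, 0.0, -0.1]
width: 0.476
```

```bash
python3 -c "
from h import *
look(4,(185,265,295,375))"
```

```text
t 5.15 TCP mould mm [-59.1  -1.4 126.4] tilt -0.4 yaw -0.4 roll -0.0 F mould [ 0.   0.  -0.1] w 42.0
```

View pics/z4.png

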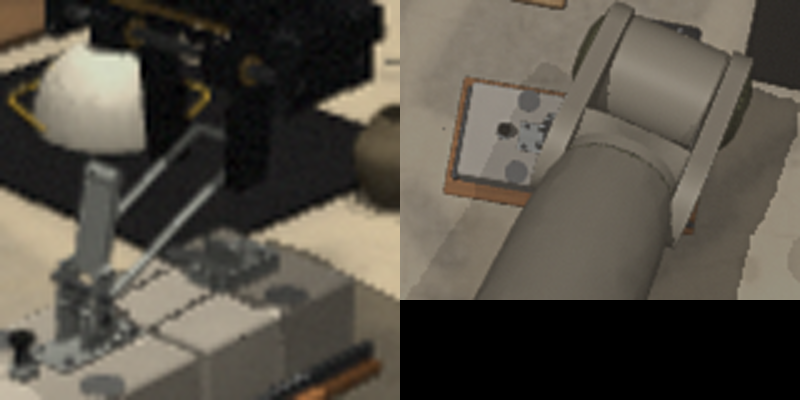

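The grip holds at 42 mm. Next I'll swing the loop down about its own pivot, turning the tool with it, and check part way.

send_rows:
  deltas:
    - {"linear": [-0.0011, 0, 0.0033], "dr": [0, 2, 0]}
    - {"linear": [-0.0011, 0, 0.0033], "dr": [0, 2, 0]}
    - {"linear": [-0.0011, 0, 0.0033], "dr": [0, 2, 0]}
    - {"linear": [-0.0011, 0, 0.0033], "dr": [0, 2, 0]}
    - {"linear": [-0.0011, 0, 0.0033], "dr": [0, 2, 0]}
    - {"linear": [0, 0, 0], "dr": [0, 0, 0]}

```text
clock: 5.75
eef_pos: [0.5237, -0.106, 0.1096]
orientation: [-0.056, 0.759, 0.645, 0.067]
contact_force: [3.7, 3.1, -2.0]
width: 0.478
```

```bash
cat >> h.py <<'E'
def meas(i,b=60):
    Q=cloud('side',f'side{i}'); im=np.load(f'pics/side{i}.npz')['im'].max(-1)
    def sel(a,b,c,d,e,f,k=True): return Q[(Q[...,0]>a)&(Q[...,0]<b)&(Q[...,1]>c)&(Q[...,1]<d)&(Q[...,2]>e)&(Q[...,2]<f)&k]
    l=sel(-50,10,14,26,85,165); l=np.r_[l,sel(-50,10,-26,-14,85,165)]
    f=np.polyfit(l[:,0],l[:,2],1); print('loop',len(l),f.round(3),'rise deg',np.degrees(np.arctan(-f[0])).round(1))
    h=sel(-25,110,-9,9,112,170); f=np.polyfit(h[:,2],h[:,0],1); print('handle',len(h),'h deg',90-np.degrees(np.arctan(f[0])).round(1),'top',h[h[:,2].argmax()].round(0))
E
python3 -c "
from h import *
look(5,(185,265,295,375)); meas(4); meas(5)
Q=cloud('side','side5')
im=np.load('pics/side5.npz')['im'].max(-1)
for s in(-1,1):
    q=Q[(abs(Q[...,0]+59)<30)&(Q[...,1]*s>12)&(Q[...,1]*s<75)&(Q[...,2]>90)&(im<60)]; q=q[q[:,2].argsort()]; print(s,q[:12].round(0).tolist())
"
```

```text
t 5.75 TCP mould mm [-63.8  -1.2 109.6] tilt 10.0 yaw -0.3 roll -0.1 F mould [ 3.7 -3.2 -2. ] w 42.1
loop 83 [ -0.605 107.859] rise deg 31.2
handle 101 h deg 102.0 top [ 22.  -1. 156.]
loop 64 [ -0.266 102.407] rise deg 14.9
handle 105 h deg 103.8 top [ 22.  -5. 155.]
-1 [[-68.0, -24.0, 109.0], [-64.0, -24.0, 110.0], [-71.0, -23.0, 111.0], [-33.0, -16.0, 111.0], [-59.0, -22.0, 112.0], [-37.0, -16.0, 113.0], [-64.0, -20.0, 114.0], [-54.0, -28.0, 115.0], [-75.0, -23.0, 116.0], [-56.0, -34.0, 116.0], [-65.0, -17.0, 118.0], [-56.0, -27.0, 118.0]]
1 [[-77.0, 30.0, 110.0], [-66.0, 29.0, 110.0], [-56.0, 27.0, 111.0], [-47.0, 18.0, 111.0], [-67.0, 31.0, 111.0], [-54.0, 22.0, 113.0], [-55.0, 25.0, 113.0], [-49.0, 20.0, 114.0], [-58.0, 22.0, 114.0], [-57.0, 30.0, 114.0], [-61.0, 16.0, 114.0], [-68.0, 35.0, 115.0]]
```

View pics/z5.png

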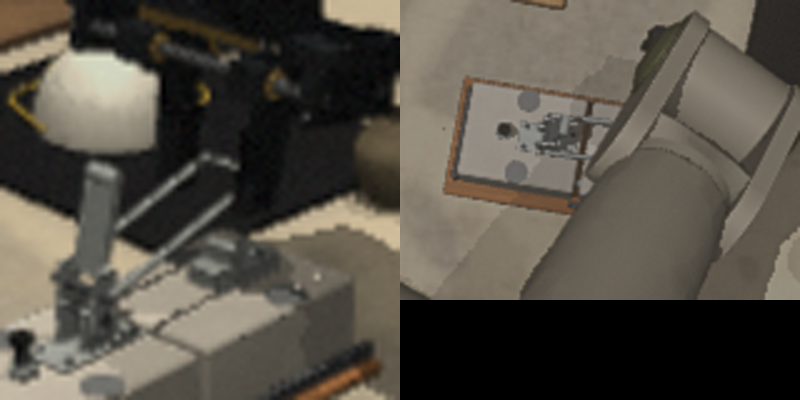

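send_rows:
  deltas:
    - {"linear": [-0.0011, 0, 0.0033], "dr": [0, 2, 0]}
    - {"linear": [-0.0011, 0, 0.0033], "dr": [0, 2, 0]}
    - {"linear": [-0.0011, 0, 0.0033], "dr": [0, 2, 0]}
    - {"linear": [-0.0011, 0, 0.0033], "dr": [0, 2, 0]}
    - {"linear": [-0.0011, 0, 0.0033], "dr": [0, 2, 0]}
    - {"linear": [-0.0011, 0, 0.0033], "dr": [0, 2, 0]}
    - {"linear": [0, 0, 0], "dr": [0, 0, 0]}

```text
clock: 6.43
eef_pos: [0.5237, -0.1074, 0.0911]
orientation: [-0.12, 0.747, 0.639, 0.143]
contact_force: [3.0, 0.6, -2.0]
width: 0.476
```

```bash
python3 -c "
from h import *
look(6,(185,265,295,375)); meas(6)
Q=cloud('side','side6')
im=np.load('pics/side6.npz')['im'].max(-1)
q=Q[(Q[...,0]>-110)&(Q[...,0]<-65)&(abs(Q[...,1])<20)&(Q[...,2]>77)&(Q[...,2]<115)]; q=q[q[:,0].argsort()]; print(q.round(0).astype(int).tolist())
"
```

```text
t 6.43 TCP mould mm [-65.2  -1.5  91.1] tilt 21.5 yaw 0.1 roll -0.1 F mould [ 1.  -2.9 -2. ] w 42.0
loop 56 [-7.3000e-02  9.5722e+01] rise deg 4.2
handle 104 h deg 100.8 top [ 21.  -3. 155.]
[[-89, -17, 101], [-85, -17, 102], [-84, -16, 100], [-84, -5, 101], [-84, -5, 104], [-84, -8, 103], [-83, 0, 102], [-83, 4, 103], [-82, 0, 105], [-82, -7, 100], [-82, -10, 103], [-79, -18, 104], [-76, 6, 79], [-76, 2, 79], [-76, -19, 102], [-76, -5, 80], [-75, -15, 103], [-75, -19, 111], [-75, 0, 81], [-73, 12, 80], [-73, 12, 83], [-73, 5, 78], [-72, 2, 80], [-72, -20, 103], [-71, -8, 77], [-71, 11, 77], [-71, 11, 80], [-70, -3, 79], [-70, 4, 78], [-69, -17, 102], [-68, -20, 101], [-68, -20, 98], [-67, 10, 78], [-66, 4, 82], [-66, 18, 110], [-66, 15, 98], [-65, 19, 108]]
```

View pics/z6.png

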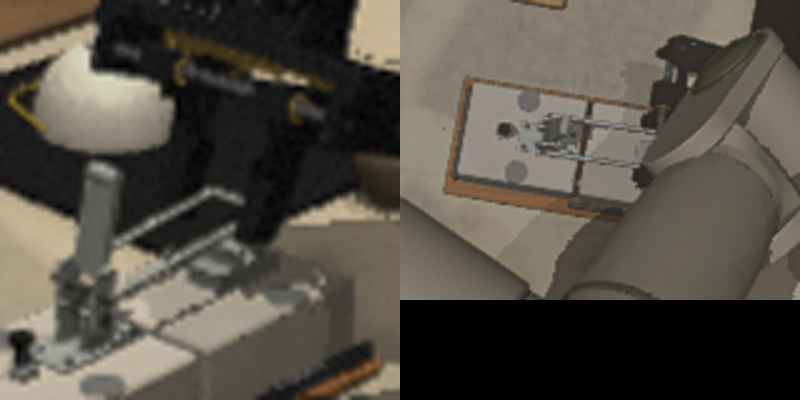

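The bar is at x≈-84, z≈101, behind the lip (-76.5 to -67). Continuing down.

send_rows:
  deltas:
    - {"linear": [-0.0012, 0, 0.0033], "dr": [0, 2, 0]}
    - {"linear": [-0.0012, 0, 0.0033], "dr": [0, 2, 0]}
    - {"linear": [-0.0012, 0, 0.0033], "dr": [0, 2, 0]}
    - {"linear": [-0.0012, 0, 0.0033], "dr": [0, 2, 0]}
    - {"linear": [-0.0012, 0, 0.0033], "dr": [0, 2, 0]}
    - {"linear": [0, 0, 0], "dr": [0, 0, 0]}

```text
clock: 7.03
eef_pos: [0.5242, -0.106, 0.076]
orientation: [-0.172, 0.73, 0.629, 0.203]
contact_force: [1.8, -0.4, -2.5]
width: 0.477
```

```bash
cat >> h.py <<'E'
def bar(i):
    Q=cloud('side',f'side{i}')
    q=Q[(Q[...,0]>-110)&(Q[...,0]<-63)&(abs(Q[...,1])<17)&(Q[...,2]>66)&(Q[...,2]<105)]; q=q[q[:,0].argsort()]; print(q.round(0).astype(int).tolist())
E
python3 -c "
from h import *
look(7,(200,260,300,360)); meas(7); bar(7)
"
```

```text
t 7.03 TCP mould mm [-63.8  -1.8  76. ] tilt 30.9 yaw 0.6 roll 0.0 F mould [-0.1 -1.8 -2.5] w 42.1
loop 52 [7.0000e-02 9.0132e+01] rise deg -4.0
handle 97 h deg 104.6 top [ 17.   7. 154.]
[[-96, -12, 71], [-89, -17, 83], [-87, 0, 83], [-86, -6, 82], [-85, -9, 84], [-82, -3, 87], [-82, -10, 85], [-81, 1, 85], [-81, -6, 83], [-80, -16, 84], [-80, -8, 77], [-78, -14, 79], [-77, 5, 79], [-76, -1, 81], [-74, 0, 79], [-74, -7, 79], [-74, 12, 67], [-74, -14, 86], [-74, 8, 69], [-74, 15, 69], [-73, 5, 80], [-72, -5, 78], [-72, -9, 74], [-72, -1, 76], [-71, -12, 76], [-71, 7, 70], [-71, -8, 80], [-70, 11, 68], [-70, -11, 80], [-70, 4, 72], [-70, 0, 68], [-70, -7, 78], [-69, -2, 67], [-69, -10, 71], [-69, 1, 81], [-69, -2, 77], [-68, -13, 71], [-68, 6, 70], [-67, -8, 75], [-67, 10, 69], [-66, 12, 76], [-65, 5, 68], [-65, 13, 68], [-64, 9, 70]]
```

View pics/z7.png

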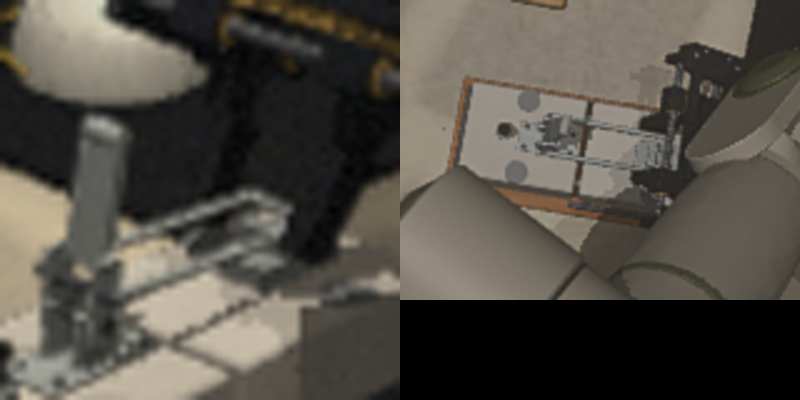

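send_rows:
  deltas:
    - {"linear": [-0.0016, 0, 0.0033], "dr": [0, 2, 0]}
    - {"linear": [-0.0016, 0, 0.0033], "dr": [0, 2, 0]}
    - {"linear": [-0.0012, 0, 0.002], "dr": [0, 1.2, 0]}
    - {"linear": [0, 0, 0], "dr": [0, 0, 0]}

```text
clock: 7.47
eef_pos: [0.5248, -0.1043, 0.0674]
orientation: [-0.201, 0.719, 0.622, 0.238]
contact_force: [0.2, -0.0, 1.2]
width: 0.478
```

```bash
python3 -c "
from h import *
look(8,(200,260,300,360),(200,260,300,380)); meas(8); bar(8)
Q=cloud('top','top8')
q=Q[(Q[...,0]>-104)&(Q[...,0]<-66)&(abs(Q[...,1])<14)&(Q[...,2]>66)&(Q[...,2]<105)]; q=q[q[:,0].argsort()]; print(q.round(0).astype(int).tolist())
"
```

```text
t 7.47 TCP mould mm [-61.9  -2.   67.4] tilt 36.3 yaw 0.9 roll 0.1 F mould [ 0.  -0.2  1.2] w 42.1
loop 12 [ 0.105 87.379] rise deg -6.0
handle 113 h deg 101.7 top [ 21.   8. 155.]
[[-99, -11, 70], [-94, -10, 72], [-80, -16, 78], [-77, 9, 81], [-76, -1, 78], [-75, -1, 81], [-75, 4, 79], [-75, 7, 81], [-73, -14, 75], [-73, 5, 75], [-73, -6, 80], [-72, 9, 76], [-72, -2, 70], [-72, -13, 69], [-72, -9, 79], [-72, -9, 77], [-72, -1, 82], [-72, -1, 79], [-71, -5, 75], [-71, -4, 78], [-71, -8, 74], [-70, -11, 79], [-70, 4, 75], [-70, 11, 80], [-70, -7, 72], [-70, -10, 74], [-69, -3, 70], [-69, 9, 74], [-68, 6, 79], [-68, -8, 69], [-68, 10, 81], [-68, -1, 74], [-67, 3, 79], [-67, 6, 74], [-66, 4, 77], [-65, -3, 72], [-64, -13, 69], [-64, -9, 73], [-64, -16, 77], [-63, -8, 71]]
[[-102, 7, 67], [-102, -7, 73], [-102, 5, 68], [-102, -10, 71], [-101, 3, 69], [-100, -2, 71], [-100, 11, 68], [-100, -4, 73], [-99, -11, 67], [-99, 6, 71], [-99, 3, 70], [-98, -12, 75], [-98, 1, 70], [-98, -1, 73], [-89, -8, 73], [-89, 9, 75], [-89, -11, 71], [-88, 2, 69], [-88, -1, 67], [-88, -3, 66], [-87, -5, 69], 
[... 571 characters left out ...]
70], [-77, -13, 74], [-77, 0, 77], [-77, 12, 68], [-76, -4, 80], [-76, 11, 78], [-76, -7, 76], [-76, 9, 78], [-75, -10, 76], [-75, 6, 76], [-75, -12, 78], [-75, 4, 80], [-74, 1, 76], [-74, 13, 70], [-74, -2, 77], [-74, -4, 78], [-73, 12, 78], [-73, -7, 73], [-73, 8, 74], [-73, -9, 78], [-72, 8, 82], [-72, -12, 77], [-72, 5, 80], [-72, 2, 78], [-72, 13, 69], [-71, -4, 74], [-71, 0, 83], [-71, 12, 78], [-71, -6, 78], [-70, 10, 81], [-70, -9, 76], [-70, 7, 80], [-70, 5, 79], [-69, -10, 86], [-69, 14, 69], [-69, 3, 82], [-69, 11, 70], [-69, 1, 86], [-68, -3, 80], [-68, -6, 74], [-68, 10, 77], [-68, -10, 70], [-68, 7, 78], [-67, -12, 74], [-67, 1, 73], [-67, -1, 73], [-66, -4, 71], [-66, 12, 71]]
```

View pics/z8.png

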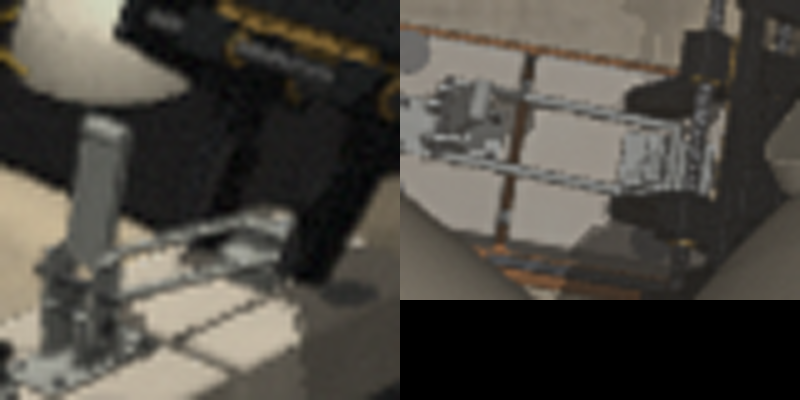

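The bar is down on the keeper base behind the lip, at x≈-82 and z≈72. Now I'll draw it back in +x under the nose.

send_rows:
  deltas:
    - {"linear": [0.0013, 0, 0.001], "dr": [0, 0, 0]}
    - {"linear": [0.0013, 0, 0.001], "dr": [0, 0, 0]}
    - {"linear": [0.0013, 0, 0.001], "dr": [0, 0, 0]}
    - {"linear": [0.0013, 0, 0.001], "dr": [0, 0, 0]}
    - {"linear": [0, 0, 0], "dr": [0, 0, 0]}

```text
clock: 7.98
eef_pos: [0.5252, -0.1022, 0.0674]
orientation: [-0.196, 0.72, 0.624, 0.233]
contact_force: [0.2, 1.6, -1.1]
width: 0.48
```

```bash
python3 -c "
from h import *
tool()"
```

```text
t 7.98 TCP mould mm [-59.8  -2.1  67.4] tilt 35.4 yaw 1.1 roll 0.0 F mould [ 1.6  0.1 -1.1] w 42.3
```

send_rows:
  deltas:
    - {"linear": [0.0032, 0, 0.0024], "dr": [0, 0, 0]}
    - {"linear": [0.0032, 0, 0.0024], "dr": [0, 0, 0]}
    - {"linear": [0.0032, 0, 0.0024], "dr": [0, 0, 0]}

```text
clock: 8.23
eef_pos: [0.5264, -0.0968, 0.0669]
orientation: [-0.19, 0.721, 0.626, 0.228]
contact_force: [-14.0, -24.8, 3.8]
width: 0.477
```

```bash
python3 -c "
from h import *
tool()"
```

```text
t 8.23 TCP mould mm [-54.3  -2.5  66.9] tilt 34.5 yaw 1.2 roll -0.1 F mould [-26.6   9.9   3.8] w 42.0
```

send_rows:
  deltas:
    - {"linear": [0, 0, 0], "dr": [0, 0, 0]}

```text
clock: 8.32
eef_pos: [0.5261, -0.0978, 0.067]
orientation: [-0.189, 0.721, 0.627, 0.227]
contact_force: [-1.9, 0.5, -2.9]
width: 0.478
```

```bash
python3 -c "
from h import *
look(9,(200,260,300,360),(200,260,300,380)); meas(9)
Q=cloud('top','top9')
q=Q[(Q[...,0]>-104)&(Q[...,0]<-66)&(abs(Q[...,1])<22)&(Q[...,2]>66)&(Q[...,2]<105)]; q=q[q[:,0].argsort()]; 
b=np.arange(-104,-65,3)
for a in b:
    s=q[(q[:,0]>=a)&(q[:,0]<a+3)]; print(a,len(s),s[:,2].mean().round(1),end=' | ')
"
```

```text
t 8.32 TCP mould mm [-55.3  -2.3  67. ] tilt 34.3 yaw 1.3 roll -0.1 F mould [ 0.2  2.  -2.9] w 42.1
loop 12 [1.0000e-03 8.6145e+01] rise deg -0.1
handle 91 h deg 75.7 top [ 57.  -2. 155.]
-104 0 nan | -101 0 nan | -98 1 69.0 | -95 13 70.7 | -92 13 69.4 | -89 3 69.5 | -86 0 nan | -83 0 nan | -80 9 70.6 | -77 17 76.5 | -74 14 78.2 | -71 17 77.2 | -68 10 71.7 | <string>:8: RuntimeWarning: Mean of empty slice.
  ret = ret.dtype.type(ret / rcount)
```

View pics/z9.png

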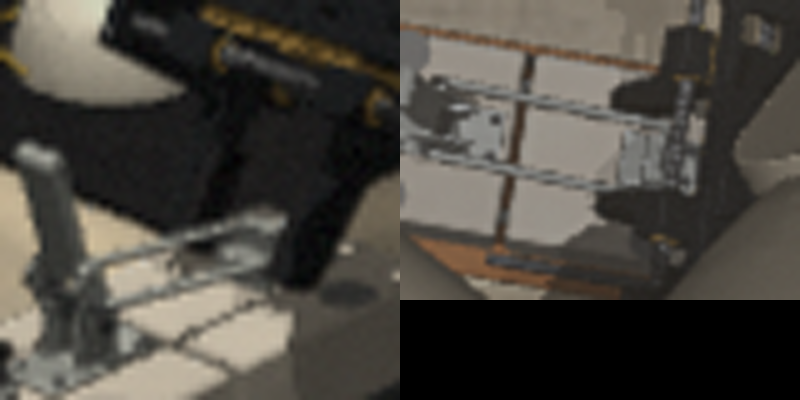

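The lever has been drawn back to about 76° of handle angle (≈1.2 rad). The bar sits under the nose, and the pull peaked at about 27 N on the lip. Next I'll hold briefly, release and retreat along the tool axis.

send_rows:
  deltas:
    - {"linear": [0, 0, 0], "dr": [0, 0, 0]}
    - {"linear": [0, 0, 0], "dr": [0, 0, 0]}
    - {"linear": [0, 0, 0], "dr": [0, 0, 0]}

```text
clock: 8.67
eef_pos: [0.526, -0.098, 0.067]
orientation: [-0.188, 0.721, 0.627, 0.226]
contact_force: [-1.3, -2.1, -1.3]
width: 0.476
```

send_rows:
  deltas:
    - {"linear": [0, 0, 0], "dr": [0, 0, 0]}
    - {"linear": [0, 0, 0], "dr": [0, 0, 0]}
    - {"linear": [0, 0, 0], "dr": [0, 0, 0]}
    - {"linear": [0, 0, 0], "dr": [0, 0, 0]}
    - {"linear": [0, 0, 0], "dr": [0, 0, 0]}
  grip: 0.065

```text
clock: 9.08
eef_pos: [0.5267, -0.0967, 0.0678]
orientation: [-0.188, 0.721, 0.627, 0.227]
contact_force: [0.5, 0.5, -0.0]
width: 0.737
```

```bash
python3 -c "
from h import *
tool()"
```

```text
t 9.08 TCP mould mm [-54.2  -2.7  67.8] tilt 34.3 yaw 1.4 roll -0.2 F mould [ 0.5 -0.4 -0. ] w 64.9
```

Retreat along -tool z, and correct yaw and y a little.

send_rows:
  deltas:
    - {"linear": [0, 0, -0.006], "dr": [0, 0, 0]}
    - {"linear": [0, 0, -0.012], "dr": [0, 0, 0]}
    - {"linear": [0, 0, -0.018], "dr": [0, 0, 0]}
    - {"linear": [0.006, 0, -0.02], "dr": [0, 2, 0.4]}
    - {"linear": [0.015, 0, -0.02], "dr": [0, 3, 0.4]}
    - {"linear": [0.018, 0, -0.018], "dr": [0, 3, 0.4]}
    - {"linear": [0.02, 0, -0.01], "dr": [0, 2, 0.2]}
    - {"linear": [0.01, 0, 0], "dr": [0, 0, 0]}
    - {"linear": [0, 0, 0], "dr": [0, 0, 0]}
  grip: 0
  force: 30

```text
clock: 9.83
eef_pos: [0.5235, -0.1096, 0.207]
orientation: [-0.246, 0.705, 0.599, 0.289]
contact_force: [0.5, 1.0, -0.6]
width: 0.077
```

```bash
python3 -c "
from h import *
look(10,(180,260,280,360),(190,260,280,380)); meas(10)"
```

```text
t 9.83 TCP mould mm [-67.4  -1.6 207. ] tilt 44.6 yaw -0.3 roll -0.2 F mould [ 1.1 -0.3 -0.6] w 6.8
loop 6 [ 0.138 85.965] rise deg -7.9
handle 84 h deg 74.9 top [ 56.   4. 154.]
```

View pics/z10.png

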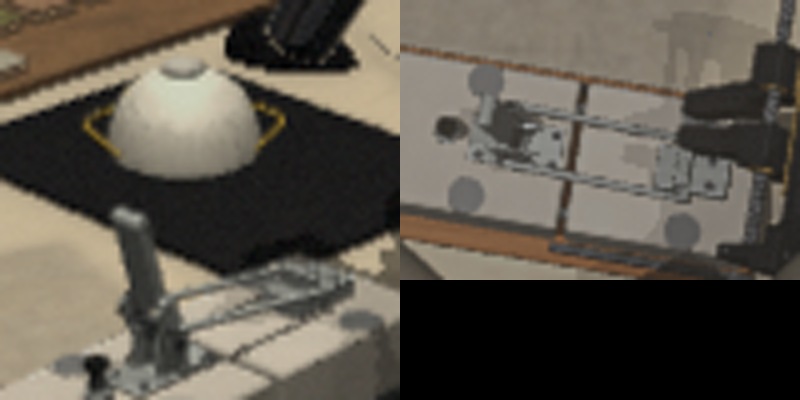

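send_rows:
  deltas:
    - {"linear": [0.009, 0, 0.015], "dr": [0, 0, 0]}
    - {"linear": [0.009, 0, 0.02], "dr": [0, 0, 0]}
    - {"linear": [0.009, 0, 0.02], "dr": [0, 0, 0]}
    - {"linear": [0.009, 0, 0.02], "dr": [0, 0, 0]}
    - {"linear": [0.006, 0, 0.01], "dr": [0, 0, 0]}
    - {"linear": [0, 0, 0], "dr": [0, 0, 0]}
    - {"linear": [0, 0, 0], "dr": [0, 0, 0]}

```text
clock: 10.52
eef_pos: [0.5359, -0.0185, 0.1666]
orientation: [-0.248, 0.707, 0.598, 0.285]
contact_force: [-0.0, -1.1, -0.1]
width: 0.004
```

```bash
python3 -c "
from h import *
look(11,(170,260,260,360),(190,260,280,380)); meas(11)"
```

```text
t 10.52 TCP mould mm [ 24.6   0.5 166.6] tilt 44.4 yaw -0.8 roll 0.3 F mould [-1.1 -0.2 -0.1] w 0.4
loop 8 [5.5000e-02 8.6041e+01] rise deg -3.2
handle 92 h deg 100.7 top [ 28.  -6. 170.]
```

View pics/z11.png

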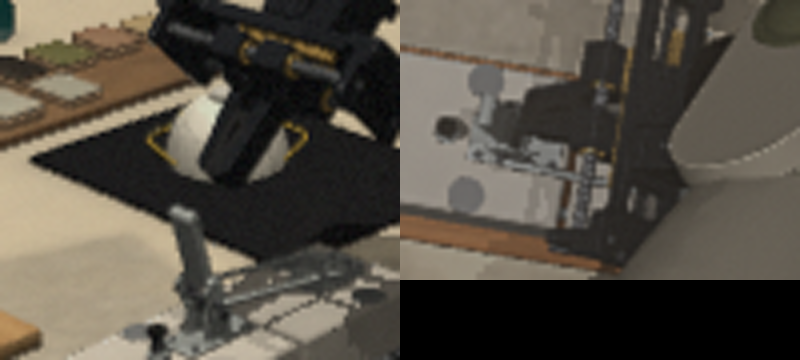

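```bash
cat >> h.py <<'E'
def tip(i,cam='side'):
    Q=cloud(cam,f'{cam}{i}'); im=np.load(f'pics/{cam}{i}.npz')['im'].max(-1); p,Z=tool()
    R=(Q-p)@Z  # tool coords
    s=(abs(R[...,0])<25)&(abs(R[...,1])<40)&(abs(R[...,2])<40)&(im<55)
    r=R[s]; r=r[r[:,2].argsort()[::-1]]; print('tool coords foremost',r[:12].round(0).astype(int).tolist()); print('tx range',np.percentile(r[:,0],[3,97]).round(1),'ty',np.percentile(r[:,1],[3,97]).round(1))
E
python3 -c "
from h import *
tip(11);tip(11,'top')"
```

```text
t 10.62 TCP mould mm [ 23.9   0.2 167. ] tilt 44.4 yaw -0.9 roll 0.2 F mould [-0.5  0.1 -0.7] w 0.5
tool coords foremost [[0, 9, 40], [6, -6, 38], [2, 0, 38], [3, 7, 38], [6, 1, 38], [-1, -10, 37], [8, 12, 36], [0, -9, 34], [3, -6, 31], [6, -5, 1], [-1, -4, 1], [-7, -3, 1]]
tx range [-7.2 12.3] ty [-18.4  10.7]
t 10.62 TCP mould mm [ 23.9   0.2 167. ] tilt 44.4 yaw -0.9 roll 0.2 F mould [-0.5  0.1 -0.7] w 0.5
tool coords foremost [[11, -11, 1], [11, -1, 0], [8, 0, 0], [11, -6, -1], [11, -9, -2], [11, -11, -2], [9, 7, -2], [8, 0, -3], [12, 1, -3], [8, -13, -3], [11, -6, -4], [10, 4, -4]]
tx range [ 3.5 14. ] ty [-17.4  11.2]
```

The tips match the reported TCP, and the handle bar is about 29 mm ahead along tool z and 8 mm along tool x. I'll approach, then push in small rows to limit the force.

send_rows:
  deltas:
    - {"linear": [0.004, 0, 0.01], "dr": [0, 0, 0.2]}
    - {"linear": [0.004, 0, 0.01], "dr": [0, 0, 0.2]}
    - {"linear": [0, 0, 0.003], "dr": [0, 0, 0.2]}
    - {"linear": [0, 0, 0], "dr": [0, 0, 0]}
    - {"linear": [0, 0, 0], "dr": [0, 0, 0]}

```text
clock: 11.03
eef_pos: [0.5404, 0.002, 0.1554]
orientation: [-0.248, 0.711, 0.593, 0.284]
contact_force: [-0.3, 0.3, 0.5]
width: 0.005
```

```bash
python3 -c "
from h import *
tool()"
```

```text
t 11.03 TCP mould mm [ 45.5  -0.8 155.4] tilt 44.3 yaw -1.9 roll -0.0 F mould [0.3 0.4 0.5] w 0.4
```

send_rows:
  deltas:
    - {"linear": [0.0005, 0, 0.0025], "dr": [0, 0, -0.5]}
    - {"linear": [0.0005, 0, 0.0025], "dr": [0, 0, -0.5]}
    - {"linear": [0.0013, 0, 0.0022], "dr": [0, -0.4, -0.3]}
    - {"linear": [0.0013, 0, 0.0022], "dr": [0, -0.4, 0]}
    - {"linear": [0.0013, 0, 0.0022], "dr": [0, -0.4, 0]}
    - {"linear": [0.0013, 0, 0.0022], "dr": [0, -0.4, 0]}

```text
clock: 11.53
eef_pos: [0.5429, 0.0154, 0.1503]
orientation: [-0.235, 0.708, 0.606, 0.277]
contact_force: [-2.1, -3.2, 1.0]
width: 0.004
```

```bash
python3 -c "
from h import *
look(12,(170,260,260,360),(190,260,280,380))"
```

```text
t 11.53 TCP mould mm [ 59.2  -1.2 150.3] tilt 42.6 yaw 0.2 roll -0.1 F mould [-3.4  1.6  1. ] w 0.3
```

View pics/z12.png

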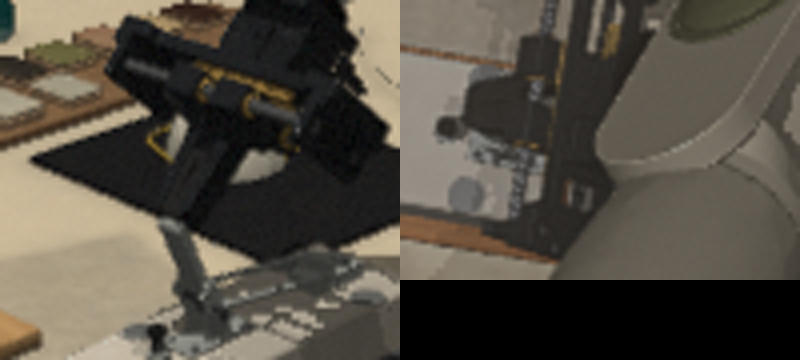

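Contact is made at about 4 N, with the tip on the handle's end bar and h≈68°. I'll keep following the arc.

send_rows:
  deltas:
    - {"linear": [0.0011, 0, 0.0025], "dr": [0, -0.6, 0]}
    - {"linear": [0.0011, 0, 0.0025], "dr": [0, -0.6, 0]}
    - {"linear": [0.001, 0, 0.0025], "dr": [0, -0.6, 0]}
    - {"linear": [0.001, 0, 0.0025], "dr": [0, -0.6, 0]}
    - {"linear": [0.001, 0, 0.0025], "dr": [0, -0.6, 0]}

```text
clock: 12.05
eef_pos: [0.545, 0.0281, 0.1443]
orientation: [-0.217, 0.716, 0.612, 0.257]
contact_force: [-2.6, -3.4, 3.7]
width: 0.006
```

```bash
cat >> h.py <<'E'
def hh():
    p,Z=tool(); n=np.array([Z[0,2],Z[2,2]]); B=np.array([p[0],p[2]])+5*n-[35,78]
    h=np.degrees(np.arctan2(B[1],B[0])); th=np.degrees(np.arctan2(Z[0,2],-Z[2,2]))
    print('B rel pivot',B.round(1),'r',np.hypot(*B).round(1),'h',h.round(1),'lever rad~',np.radians(h-6).round(2),'h-th',(h-th).round(1),'Fn tool',(np.array(M@observe()['contact_force'])@Z).round(1))
E
python3 -c "
from h import *
hh()"
```

```text
t 12.05 TCP mould mm [ 72.   -1.2 144.3] tilt 39.3 yaw 0.2 roll -0.1 F mould [-3.7  2.   3.7] w 0.5
B rel pivot [40.2 62.4] r 74.2 h 57.2 lever rad~ 0.89 h-th 17.9 Fn tool [-0.6 -2.  -5.2]
```

send_rows:
  deltas:
    - {"linear": [0.0009, 0, 0.0027], "dr": [0, -0.8, 0]}
    - {"linear": [0.0009, 0, 0.0027], "dr": [0, -0.8, 0]}
    - {"linear": [0.0008, 0, 0.0027], "dr": [0, -0.8, 0]}
    - {"linear": [0.0007, 0, 0.0027], "dr": [0, -0.8, 0]}

```text
clock: 12.38
eef_pos: [0.5465, 0.038, 0.1373]
orientation: [-0.198, 0.723, 0.619, 0.234]
contact_force: [-2.8, -4.2, 3.1]
width: 0.008
```

```bash
python3 -c "
from h import *
hh()"
```

```text
t 12.38 TCP mould mm [ 82.   -1.1 137.3] tilt 35.7 yaw 0.2 roll -0.1 F mould [-4.6  2.1  3.1] w 0.7
B rel pivot [49.9 55.3] r 74.5 h 47.9 lever rad~ 0.73 h-th 12.2 Fn tool [-1.9 -2.1 -5.2]
```

send_rows:
  deltas:
    - {"linear": [0.0006, 0, 0.0028], "dr": [0, -0.8, 0]}
    - {"linear": [0.0005, 0, 0.0028], "dr": [0, -0.8, 0]}
    - {"linear": [0.0004, 0, 0.0028], "dr": [0, -0.8, 0]}
    - {"linear": [0.0003, 0, 0.0028], "dr": [0, -0.8, 0]}

```text
clock: 12.72
eef_pos: [0.5478, 0.0469, 0.1286]
orientation: [-0.179, 0.73, 0.625, 0.212]
contact_force: [-2.4, -1.7, 4.4]
width: 0.006
```

```bash
python3 -c "
from h import *
hh()"
```

```text
t 12.72 TCP mould mm [ 91.   -1.  128.6] tilt 32.2 yaw 0.2 roll -0.2 F mould [-2.   2.1  4.4] w 0.6
B rel pivot [58.7 46.3] r 74.8 h 38.3 lever rad~ 0.56 h-th 6.1 Fn tool [ 0.6 -2.1 -4.8]
```

```bash
python3 -c "
from h import *
look(13,(190,260,270,360),(190,260,290,380)); bar(13)"
```

```text
t 12.72 TCP mould mm [ 91.   -1.  128.6] tilt 32.2 yaw 0.2 roll -0.2 F mould [-2.   2.1  4.4] w 0.6
[[-100, -12, 69], [-100, -5, 68], [-99, -15, 68], [-99, 7, 69], [-98, 4, 69], [-96, 14, 69], [-95, 0, 68], [-95, 11, 66], [-94, 12, 69], [-94, -2, 71], [-93, 5, 68], [-92, -5, 71], [-92, -1, 69], [-90, 12, 71], [-90, 8, 73], [-90, -6, 71], [-89, 5, 69], [-89, 2, 68], [-89, 13, 68], [-88, -8, 71], [-88, 14, 66], [-86, 12, 69], [-86, 8, 68], [-84, 2, 73], [-84, 2, 70], [-76, 6, 71], [-75, -4, 77], [-75, -8, 79], [-73, 1, 79], [-73, 12, 74], [-71, -4, 79], [-70, 11, 77], [-70, -15, 78], [-70, -10, 80], [-69, 5, 79], [-69, -2, 74], [-69, 9, 77], [-69, -2, 71], [-69, -17, 72], [-69, 5, 76], [-68, -5, 73], [-68, -5, 70], [-67, -1, 78], [-67, 10, 75], [-67, -8, 72], [-67, -4, 82], [-67, 3, 79], [-67, -4, 68], [-67, 4, 76], [-67, 11, 82], [-67, 14, 83], [-66, 4, 70], [-66, -3, 80], [-66, -11, 78], [-66, -11, 75], [-66, 4, 74], [-66, 12, 73], [-66, -7, 76], [-66, 8, 75], [-65, -3, 78], [-65, -6, 71], [-65, 9, 73], [-64, 2, 71], [-64, -8, 71], [-63, -8, 74]]
```

View pics/z13.png

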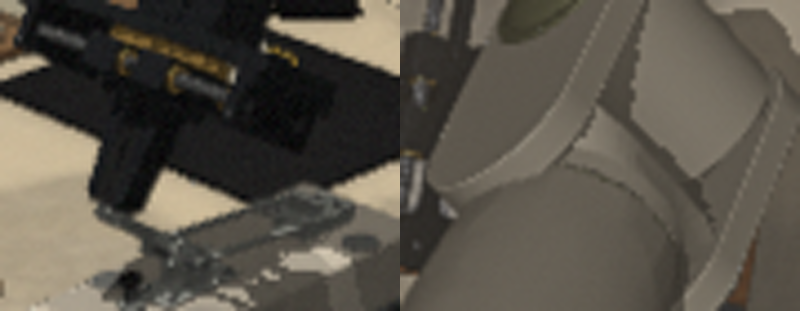

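The keeper half is moving in: the lip is about 2–3 mm further +x and the bar is hooked. Continuing.

send_rows:
  deltas:
    - {"linear": [0.0001, 0, 0.0028], "dr": [0, -0.9, 0]}
    - {"linear": [0, 0, 0.0028], "dr": [0, -0.9, 0]}
    - {"linear": [0, 0, 0.0028], "dr": [0, -0.9, 0]}
    - {"linear": [-0.0002, 0, 0.0028], "dr": [0, -0.9, 0]}

```text
clock: 13.15
eef_pos: [0.5489, 0.054, 0.1188]
orientation: [-0.159, 0.736, 0.63, 0.189]
contact_force: [-1.7, 0.3, 3.8]
width: 0.003
```

```bash
python3 -c "
from h import *
hh()"
```

```text
t 13.15 TCP mould mm [ 98.1  -1.1 118.8] tilt 28.6 yaw 0.2 roll -0.2 F mould [0.  1.7 3.8] w 0.2
B rel pivot [65.5 36.4] r 75.0 h 29.1 lever rad~ 0.4 h-th 0.5 Fn tool [ 1.9 -1.7 -3.3]
```

send_rows:
  deltas:
    - {"linear": [-0.0003, 0, 0.0028], "dr": [0, -0.8, 0]}
    - {"linear": [-0.0004, 0, 0.0028], "dr": [0, -0.8, 0]}
    - {"linear": [-0.0005, 0, 0.0028], "dr": [0, -0.8, 0]}
    - {"linear": [-0.0006, 0, 0.0025], "dr": [0, -0.8, 0]}

```text
clock: 13.48
eef_pos: [0.5499, 0.0582, 0.1071]
orientation: [-0.139, 0.742, 0.635, 0.166]
contact_force: [0.0, 0.3, 0.9]
width: 0.006
```

```bash
python3 -c "
from h import *
hh()"
```

```text
t 13.48 TCP mould mm [102.5  -1.4 107.1] tilt 25.1 yaw 0.2 roll -0.2 F mould [0.3 0.  0.9] w 0.5
B rel pivot [69.6 24.6] r 73.8 h 19.4 lever rad~ 0.23 h-th -5.6 Fn tool [ 0.7 -0.  -0.7]
```

It has just passed dead centre, and the force dropped to about 0. I'll go down gently to the stop.

send_rows:
  deltas:
    - {"linear": [-0.0003, 0, 0.002], "dr": [0, -0.6, 0]}
    - {"linear": [-0.0003, 0, 0.002], "dr": [0, -0.6, 0]}
    - {"linear": [-0.0003, 0, 0.002], "dr": [0, -0.6, 0]}
    - {"linear": [-0.0003, 0, 0.0015], "dr": [0, -0.6, 0]}

```text
clock: 13.82
eef_pos: [0.55, 0.0601, 0.0977]
orientation: [-0.124, 0.746, 0.638, 0.148]
contact_force: [-0.0, 0.0, -0.3]
width: 0.003
```

```bash
python3 -c "
from h import *
hh();look(14,(190,260,270,360),(190,260,290,380))"
```

```text
t 13.82 TCP mould mm [104.4  -1.2  97.7] tilt 22.3 yaw 0.2 roll -0.2 F mould [ 0.   0.  -0.3] w 0.3
B rel pivot [71.3 15.1] r 72.9 h 11.9 lever rad~ 0.1 h-th -10.4 Fn tool [-0.1 -0.   0.3]
t 13.82 TCP mould mm [104.4  -1.2  97.7] tilt 22.3 yaw 0.2 roll -0.2 F mould [ 0.   0.  -0.3] w 0.3
```

View pics/z14.png

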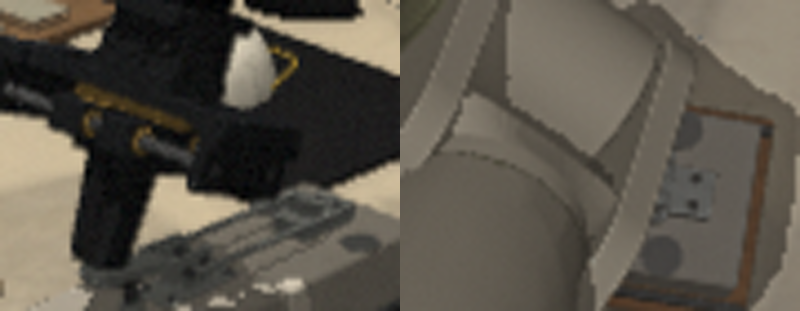

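send_rows:
  deltas:
    - {"linear": [-0.0002, 0, 0.0014], "dr": [0, -0.3, 0]}
    - {"linear": [-0.0002, 0, 0.0014], "dr": [0, -0.3, 0]}
    - {"linear": [-0.0002, 0, 0.0014], "dr": [0, -0.3, 0]}

```text
clock: 14.17
eef_pos: [0.5505, 0.0608, 0.0955]
orientation: [-0.119, 0.746, 0.639, 0.143]
contact_force: [-8.8, -5.1, 18.5]
width: 0.003
```

```bash
python3 -c "
from h import *
hh()"
```

```text
t 14.17 TCP mould mm [105.2  -1.6  95.5] tilt 21.4 yaw 0.2 roll -0.2 F mould [-6.4  7.9 18.5] w 0.2
B rel pivot [72.  12.8] r 73.1 h 10.1 lever rad~ 0.07 h-th -11.3 Fn tool [  0.8  -7.8 -19.6]
```

That's 21 N total, close to the limit, so I'll use smaller pressing rows.

send_rows:
  deltas:
    - {"linear": [0, 0, 0.0007], "dr": [0, 0, 0]}

```text
clock: 14.25
eef_pos: [0.5505, 0.0608, 0.0958]
orientation: [-0.119, 0.746, 0.639, 0.143]
contact_force: [-5.5, -3.7, 8.9]
width: 0.002
```

send_rows:
  deltas:
    - {"linear": [0, 0, 0.0007], "dr": [0, 0, 0]}

```text
clock: 14.33
eef_pos: [0.5504, 0.0608, 0.0959]
orientation: [-0.118, 0.746, 0.64, 0.142]
contact_force: [-4.5, -2.6, 7.7]
width: 0.002
```

send_rows:
  deltas:
    - {"linear": [0, 0, 0.0011], "dr": [0, 0, 0]}

```text
clock: 14.42
eef_pos: [0.5505, 0.0608, 0.0958]
orientation: [-0.118, 0.746, 0.64, 0.142]
contact_force: [-6.6, -3.5, 11.1]
width: 0.003
```

send_rows:
  deltas:
    - {"linear": [0, 0, 0.0011], "dr": [0, 0, 0]}

```text
clock: 14.5
eef_pos: [0.5505, 0.0608, 0.0957]
orientation: [-0.118, 0.746, 0.64, 0.142]
contact_force: [-7.3, -3.4, 12.4]
width: 0.003
```

send_rows:
  deltas:
    - {"linear": [0, 0, 0.0011], "dr": [0, 0, 0]}

```text
clock: 14.58
eef_pos: [0.5505, 0.0608, 0.0957]
orientation: [-0.118, 0.746, 0.64, 0.142]
contact_force: [-6.7, -4.2, 11.9]
width: 0.003
```

send_rows:
  deltas:
    - {"linear": [0, 0, 0.0011], "dr": [0, 0, 0]}

```text
clock: 14.67
eef_pos: [0.5505, 0.0608, 0.0957]
orientation: [-0.117, 0.746, 0.64, 0.142]
contact_force: [-6.5, -2.9, 11.9]
width: 0.001
```

Steady at about 14 N for 0.33 s. With the tool tilted 21°, though, its low edge might be bearing on the blade instead of the round crossbar. I'll lift, stand the tool upright a bit further out, and press again squarely on the crossbar.

send_rows:
  deltas:
    - {"linear": [0, 0, -0.005], "dr": [0, 0, 0]}
    - {"linear": [0.002, 0, -0.006], "dr": [0, -3, 0]}
    - {"linear": [0.002, 0, -0.003], "dr": [0, -4, 0]}
    - {"linear": [0.002, 0, 0], "dr": [0, -4, 0]}
    - {"linear": [0.002, 0, 0], "dr": [0, -4, 0]}
    - {"linear": [0.001, 0, 0], "dr": [0, -4, 0]}
    - {"linear": [0, 0, 0], "dr": [0, -3, 0]}
    - {"linear": [0, 0, 0], "dr": [0, -1, 0]}
    - {"linear": [0, 0, 0], "dr": [0, 0, 0]}

```text
clock: 15.42
eef_pos: [0.5523, 0.0621, 0.114]
orientation: [0.021, 0.76, 0.649, -0.015]
contact_force: [-1.1, -0.6, -0.2]
width: 0.005
```

```bash
python3 -c "
from h import *
look(15,(190,260,270,360),(190,260,270,380))
Q=cloud('side','side15')
q=Q[(Q[...,0]>60)&(Q[...,0]<125)&(abs(Q[...,1])<12)&(Q[...,2]>70)&(Q[...,2]<96)]; q=q[q[:,0].argsort()]; print(q.round(0).astype(int).tolist())
bar(15)"
```

```text
t 15.42 TCP mould mm [106.7  -3.1 114. ] tilt -2.9 yaw -0.1 roll -0.7 F mould [-0.8  1.  -0.2] w 0.5
[[61, -12, 84], [61, -4, 87], [62, 11, 86], [62, -7, 86], [62, 11, 84], [62, 1, 86], [63, 8, 80], [63, 8, 86], [63, 5, 88], [65, 10, 85], [66, -3, 86], [67, 9, 88], [67, 9, 85], [67, 6, 87], [67, -9, 88], [69, 3, 87], [69, 4, 90], [70, -9, 89], [72, 6, 86], [72, 10, 84], [73, 7, 81], [73, 0, 90], [73, 11, 88], [74, 9, 85], [75, -8, 88], [75, 7, 85], [75, -4, 89], [76, 8, 91], [76, 1, 91], [78, 9, 83], [78, -8, 89], [78, 10, 89], [78, 6, 91], [79, 7, 89], [79, 4, 91], [79, 7, 86], [79, 0, 89], [80, 3, 74], [80, 3, 71], [80, -10, 89], [80, 8, 84], [80, 4, 80], [81, -2, 89], [81, 9, 82], [82, 6, 78], [82, 2, 74], [82, 3, 72], [83, -11, 90], [83, 3, 78], [83, -4, 89], [83, 7, 87], [83, 0, 74], [85, 1, 72], [85, 2, 78], [85, 10, 92], [86, 10, 87], [86, 7, 86], [87, -3, 91], [87, 8, 89], [87, 8, 84], [87, 5, 88], [88, 9, 93], [90, 8, 93], [90, -10, 90], [91, -2, 93], [91, 6, 93], [92, 9, 86], [92, 10, 89], [92, 6, 85], [93, -4, 93], [94, 1, 92], [95, 6, 86], [96, 10, 90], [96, 7, 95], [96, 
[... 845 characters left out ...]
68], [-86, -7, 72], [-86, 12, 66], [-84, 9, 72], [-84, 14, 70], [-74, -7, 79], [-74, 15, 74], [-73, -10, 79], [-73, -2, 79], [-72, 6, 69], [-71, 11, 80], [-70, -11, 76], [-70, 11, 74], [-70, 11, 78], [-70, -7, 78], [-70, 15, 76], [-69, 5, 79], [-69, 12, 72], [-69, -2, 80], [-69, 9, 74], [-69, 9, 80], [-69, 2, 78], [-69, 2, 72], [-69, 5, 82], [-69, -17, 72], [-68, -2, 77], [-68, -12, 80], [-68, -5, 70], [-68, -12, 74], [-67, 3, 76], [-67, 10, 78], [-67, -8, 73], [-67, -8, 70], [-66, 0, 69], [-66, 8, 72], [-66, -11, 72], [-65, 8, 78], [-65, 1, 73], [-65, -2, 75], [-65, -9, 79], [-65, -6, 68], [-64, 6, 72], [-64, -2, 78], [-64, 9, 76], [-64, -13, 69], [-64, 6, 69], [-63, -1, 70], [-63, -4, 84]]
```

View pics/z15.png

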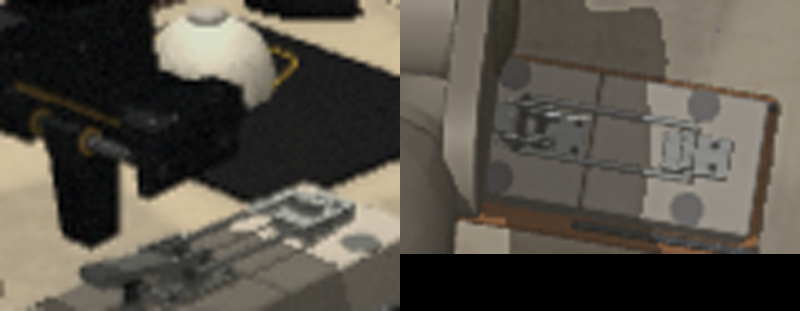

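The latch holds by itself: the gap is closed, and the handle's end bar tops out at z≈95, so the lever is at about 0.06 rad. Coming down upright now.

send_rows:
  deltas:
    - {"linear": [0.0015, -0.0015, 0.005], "dr": [0, 0, 0]}
    - {"linear": [0.0015, -0.0015, 0.005], "dr": [0, 0, 0]}
    - {"linear": [0, 0, 0.002], "dr": [0, 0, 0]}
    - {"linear": [0, 0, 0], "dr": [0, 0, 0]}

```text
clock: 15.85
eef_pos: [0.5492, 0.0629, 0.1]
orientation: [0.019, 0.762, 0.647, -0.014]
contact_force: [-1.0, 0.3, -0.6]
width: 0.005
```

```bash
python3 -c "
from h import *
tool()"
```

```text
t 15.85 TCP mould mm [1.071e+02 1.000e-01 1.000e+02] tilt -2.7 yaw -0.3 roll -0.6 F mould [ 0.1  1.  -0.6] w 0.4
```

send_rows:
  deltas:
    - {"linear": [0.001, 0, 0.001], "dr": [0, 0, 0]}
    - {"linear": [0.001, 0, 0.001], "dr": [0, 0, 0]}
    - {"linear": [0, 0, 0.001], "dr": [0, 0, 0]}

```text
clock: 16.1
eef_pos: [0.5495, 0.0645, 0.0965]
orientation: [0.019, 0.762, 0.647, -0.014]
contact_force: [0.2, -0.1, -0.2]
width: 0.011
```

send_rows:
  deltas:
    - {"linear": [0, 0, 0.001], "dr": [0, 0, 0]}

```text
clock: 16.18
eef_pos: [0.5496, 0.0644, 0.0954]
orientation: [0.019, 0.762, 0.647, -0.014]
contact_force: [-0.4, -0.1, 3.3]
width: 0.007
```

send_rows:
  deltas:
    - {"linear": [0, 0, 0.001], "dr": [0, 0, 0]}

```text
clock: 16.27
eef_pos: [0.5497, 0.0645, 0.0948]
orientation: [0.019, 0.762, 0.647, -0.014]
contact_force: [-3.0, 0.2, 10.0]
width: 0.006
```

send_rows:
  deltas:
    - {"linear": [0, 0, 0.001], "dr": [0, 0, 0]}

```text
clock: 16.35
eef_pos: [0.5498, 0.0645, 0.0946]
orientation: [0.019, 0.762, 0.647, -0.014]
contact_force: [-5.1, 1.0, 11.3]
width: 0.006
```

send_rows:
  deltas:
    - {"linear": [0, 0, 0.0012], "dr": [0, 0, 0]}
    - {"linear": [0, 0, 0.0012], "dr": [0, 0, 0]}

```text
clock: 16.52
eef_pos: [0.5498, 0.0646, 0.0945]
orientation: [0.02, 0.762, 0.647, -0.014]
contact_force: [-5.4, -0.0, 12.6]
width: 0.006
```

send_rows:
  deltas:
    - {"linear": [0, 0, 0.0012], "dr": [0, 0, 0]}
    - {"linear": [0, 0, 0.0012], "dr": [0, 0, 0]}

```text
clock: 16.68
eef_pos: [0.5498, 0.0646, 0.0945]
orientation: [0.02, 0.762, 0.647, -0.013]
contact_force: [-5.6, 0.5, 12.2]
width: 0.009
```

send_rows:
  deltas:
    - {"linear": [0, 0, 0.0012], "dr": [0, 0, 0]}
    - {"linear": [0, 0, 0.0012], "dr": [0, 0, 0]}

```text
clock: 16.85
eef_pos: [0.5498, 0.0646, 0.0945]
orientation: [0.02, 0.762, 0.647, -0.013]
contact_force: [-5.7, 0.2, 10.8]
width: 0.004
```

```bash
python3 -c "
from h import *
tool()"
```

```text
t 16.85 TCP mould mm [108.8  -0.3  94.5] tilt -2.7 yaw -0.3 roll -0.8 F mould [-0.7  5.7 10.8] w 0.4
```

send_rows:
  deltas:
    - {"linear": [0, 0, 0.0014], "dr": [0, 0, 0]}

```text
clock: 16.93
eef_pos: [0.5498, 0.0646, 0.0944]
orientation: [0.021, 0.762, 0.647, -0.013]
contact_force: [-6.7, -0.1, 13.0]
width: 0.007
```

send_rows:
  deltas:
    - {"linear": [0, 0, 0.0015], "dr": [0, 0, 0]}

```text
clock: 17.02
eef_pos: [0.5498, 0.0646, 0.0944]
orientation: [0.021, 0.762, 0.648, -0.013]
contact_force: [-5.8, 1.6, 14.8]
width: 0.008
```

send_rows:
  deltas:
    - {"linear": [0, 0, 0.0015], "dr": [0, 0, 0]}

```text
clock: 17.1
eef_pos: [0.5498, 0.0646, 0.0944]
orientation: [0.021, 0.762, 0.648, -0.013]
contact_force: [-7.3, -0.7, 14.0]
width: 0.006
```

```bash
python3 -c "
from h import *
tool(); 
for i in range(6):
    get_image('side'); print(observe()['clock'],observe()['contact_force'].round(1))"
```

```text
t 17.1 TCP mould mm [108.8  -0.3  94.4] tilt -2.7 yaw -0.2 roll -0.9 F mould [-1.8  7.1 14. ] w 0.5
17.15 [-6.4  0.7 15. ]
17.2 [-7.3  0.9 14.5]
17.25 [-7.1 -0.1 13.7]
17.3 [-7.   0.2 13.7]
17.35 [-6.6  0.4 14.1]
17.4 [-6.3  1.  14.4]
```

With the target held during the camera calls, the press stayed steady at 14–15 N vertical (about 16 N total) for over 0.3 s. Now I'll let go and retreat upward.

send_rows:
  deltas:
    - {"linear": [0, 0, -0.003], "dr": [0, 0, 0]}
    - {"linear": [0, 0, -0.01], "dr": [0, 0, 0]}
    - {"linear": [0, 0, -0.02], "dr": [0, 0, 0]}
    - {"linear": [0, 0, -0.03], "dr": [0, 0, 0]}
    - {"linear": [-0.01, 0, -0.03], "dr": [0, 0, 0]}
    - {"linear": [-0.02, 0.02, -0.03], "dr": [0, 0, 0]}
    - {"linear": [-0.03, 0.02, -0.02], "dr": [0, 0, 0]}
    - {"linear": [-0.04, 0.02, 0], "dr": [0, 0, 0]}
    - {"linear": [-0.04, 0.02, 0], "dr": [0, 0, 0]}
    - {"linear": [-0.04, 0.02, 0], "dr": [0, 0, 0]}
    - {"linear": [-0.03, 0, 0], "dr": [0, 0, 0]}
    - {"linear": [0, 0, 0], "dr": [0, 0, 0]}
    - {"linear": [0, 0, 0], "dr": [0, 0, 0]}
    - {"linear": [0, 0, 0], "dr": [0, 0, 0]}

```text
clock: 18.57
eef_pos: [0.6118, -0.1487, 0.2625]
orientation: [0.024, 0.76, 0.649, -0.011]
contact_force: [-1.1, -0.3, -0.3]
width: 0.009
```

```bash
python3 -c "
from h import *
look(16,(190,270,260,370),(190,260,255,390))
for c in('side','top'):
    Q=cloud(c,c+'16')
    q=Q[(Q[...,0]>70)&(Q[...,0]<112)&(abs(Q[...,1])<8)&(Q[...,2]>82)&(Q[...,2]<130)]
    if len(q)>5: f=np.polyfit(q[:,0],q[:,2],1); print(c,'handle slope deg',np.degrees(np.arctan(f[0])).round(1),'top at 105',np.polyval(f,105).round(1),q[:,0].max().round(0))
bar(16)
import os
a=np.load('pics/top0.npz')['im'].astype(int);b=np.load('pics/top16.npz')['im'].astype(int)
for n,(u,v) in dict(pot=(448,222),cup=(426,274),bowl=(176,202),rib=(181,271)).items(): print(n,abs(a-b)[v-20:v+20,u-22:u+22].mean().round(1))
"
```

```text
t 18.57 TCP mould mm [-92.2 -94.9 262.5] tilt -2.8 yaw -0.0 roll -1.3 F mould [-0.5  1.  -0.3] w 0.8
side handle slope deg 7.1 top at 105 92.4 112.0
top handle slope deg 9.9 top at 105 93.7 112.0
[[-101, -12, 69], [-99, 11, 67], [-99, -15, 68], [-99, 7, 69], [-96, -1, 67], [-96, 14, 66], [-96, -4, 70], [-96, -1, 71], [-94, -7, 70], [-94, 8, 71], [-93, 9, 69], [-93, 5, 71], [-92, 13, 70], [-92, -8, 70], [-91, 7, 69], [-90, 12, 68], [-90, -3, 69], [-89, 16, 66], [-89, 5, 66], [-88, 2, 71], [-87, 7, 70], [-87, -7, 72], [-86, 12, 69], [-85, 16, 68], [-84, 13, 67], [-84, 3, 70], [-83, 7, 72], [-78, 15, 67], [-75, 14, 74], [-75, -11, 78], [-74, 1, 79], [-73, -2, 78], [-72, 10, 74], [-72, 14, 75], [-71, -4, 81], [-71, -15, 78], [-71, -12, 79], [-70, -7, 72], [-70, 11, 78], [-69, 12, 72], [-69, -6, 69], [-69, 12, 81], [-68, 2, 78], [-68, -13, 71], [-68, -9, 75], [-68, -1, 80], [-68, 3, 73], [-67, 10, 75], [-67, -5, 79], [-67, -12, 77], [-67, 6, 71], [-67, 10, 72], [-67, 10, 78], [-67, -4, 77], [-67, -7, 70], [-67, 0, 69], [-66, 0, 75], [-66, 11, 82], [-66, 8, 81], [-66, -7, 79], [-66, 8, 75], [-65, 1, 73], [-65, 2, 79], [-65, -2, 69], [-64, 6, 78], [-64, -16, 77], [-64, 6, 72], [-63, -12, 70], [-63, 7, 69]]
pot 2.2
cup 10.9
bowl 3.0
rib 8.9
```

View pics/z16.png

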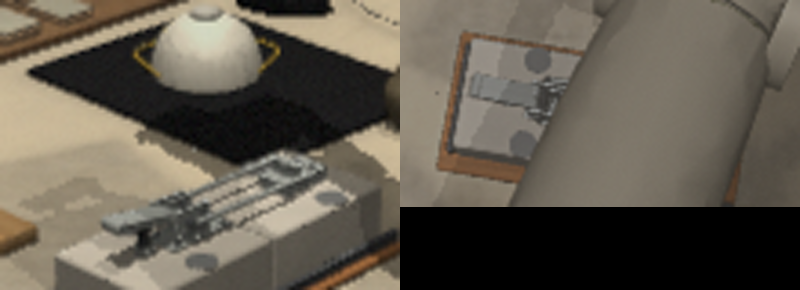

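View pics/top16.png

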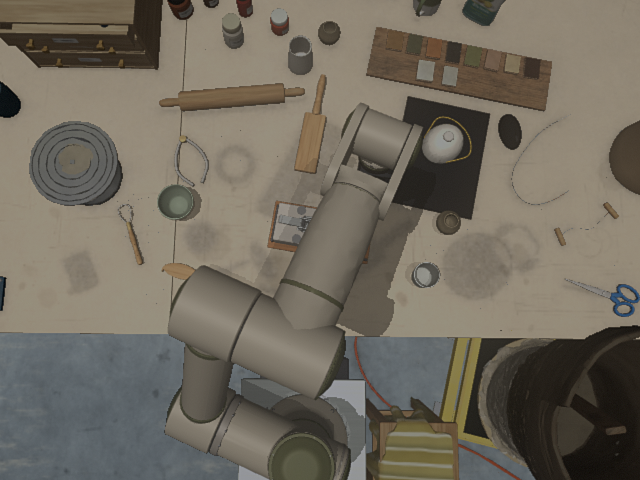

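The latch is locked: the handle lies nearly flat, the gap is shut, and the pot, cup and bowl are at their starting pixels. The arm hides the rib. The robot is clear of everything, so I'm handing in.

```bash
python3 -c "
from h import *
print(observe()['qd'].round(3)); print(robot.job_done())"
```

```text
[ 0.009 -0.001  0.001 -0.     0.001  0.001]
the job is handed in; nothing more can be done
None
```

The latch is closed and holding by itself, and I handed the job in at about 18.6 s; no verdict was reported.

- **Hooking:** I gripped the loop across its legs and swung it down behind the keeper. I then drew it back under the nose, with the lever still at about 1.2 rad.
- **Closing:** I pushed the lever over past centre and pressed it home twice. The first press, with the tool tilted, peaked at about 21 N. I couldn't be sure that one was on the crossbar, so I pressed again upright on the crossbar at 14–15 N vertical (about 16 N total) for over 0.3 s. All readings at the handle stayed under 25 N, but I only read the force at row ends and during the last camera calls.

**Last checks after letting go:**
- The handle slopes 7–10° by depth, so the lever is at about 0.02–0.07 rad.
- The lip has moved about 2–4 mm in (coarse depth reading) and the gap looks shut in the picture.
- The loop is still hooked behind the lip.
- The pot, cup and bowl are at their starting pixels.

**What disagreed or could not be checked:**
- **Fingertips:** they measured level with the reported TCP, not 22 mm ahead of it as `robot.tip_extent` says. My first grasp closed above the loop because of this, so I redid it lower.
- **Rib:** the arm hid it in the last top picture, so I could not check it. The tool never worked near it.
- **Half's travel:** camera noise is too large to confirm the 3.5 mm of travel to the millimetre.

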